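Knock a stuck piston out of a sausage-filler barrel

TASK

The piston of the sausage filler has come off its plunger and is jammed just inside the flanged mouth of the barrel, which lies on the chopping board. Tip the barrel up and set it, mouth down, upright and centred on the rim of the little steel cup; then put the wooden tamper, foot first, down through the outlet hole, now on top, and push until the piston drops into the cup. Draw the tamper out and stand it upright on its foot, clear of the cup, leaving the barrel standing on the cup and everything else where it was.

Things in the scene. Friction and masses are not known exactly. Their poses are not given: they have to be found in the camera images.
- barrel_mid (a point): Centre, half-way along, of the aluminium barrel: a tube open right through, 125 mm long, outside 56 mm diameter, bore 50. One end, the mouth, has an octagonal flange 90 mm across and 6 mm thick; at the other, the outlet, an inner lip leaves a 44 mm hole that the piston cannot pass. z is its axis, from outlet to mouth. About 0.28 kg; with the piston in it balances 20 mm from here towards the mouth.
- barrel_mouth (a point): Centre of the plane of the barrel's mouth (flanged end), 62.5 mm from barrel_mid along z. The barrel starts lying on the board, resting on its flange and the outlet end's rim: the mouth end is higher (axis sloping about 8 degrees) and barrel_mid is 37 mm above the board. The flange's flats keep it from rolling.
- piston_mid (a point): Centre of the piston: a white plastic puck 49 mm in diameter and 24 mm thick, z its axis, with a rubber seal that grips the bore. It starts in the barrel, its face 9 to 15 mm inside the mouth, with no room to grip it. It slides only when pushed with about 8 to 16 N, and drops free once its inner face is level with the mouth. 0.12 kg.
- cup_rim (a point): Centre of the rim plane of a plain loose steel cup standing on the table, open on top, 78 mm outside diameter, 72 mm inside, 42 mm high, floor 3 mm thick, 0.25 kg. Upright, z up.
- tamper_mid (a point): Centre, half-way along, of the wooden tamper: a turned rod 170 mm long. Round flat foot 30 mm in diameter over the lowest 30 mm, tapering to a shaft of 25 mm, and an octagonal knob 40 mm across and 25 mm long at the other end. z points from foot to knob. It starts lying on the table, this point 18 mm up. Pushed right home, only some 45 mm of it stand out of the barrel. About 0.14 kg.
- tamper_foot (a point): Centre of the flat underside of the tamper's foot, 85 mm below tamper_mid.
- board_top (a point): Centre of the top of a fixed white chopping board, 200 mm (its x) by 260 mm (its y), 12 mm thick, on which the barrel lies.
- screw_ring: Bystander: aluminium screw ring lying flat, 68 mm diameter, 22 mm high; origin under its centre.
- nozzle_small: Bystander: white plastic filling nozzle standing on its wide end, 44 mm diameter, 85 mm high; origin under its centre.
- nozzle_large: Bystander: white plastic filling nozzle standing on its wide end, 52 mm diameter, 115 mm high; origin under its centre.
- twine: Bystander: upright spool of red and white twine, 56 mm diameter, 66 mm high; origin under its centre.
- spice_box: Bystander: white lidded box with a handle, about 96 x 86 mm, 103 mm high; origin under its centre.
- bowl: Bystander: shallow steel bowl, 130 mm diameter, 55 mm high; origin under its centre.
- plunger: Bystander: the filler's plunger rod with black T-handle, lying flat, about 210 mm long along its x, 24 mm high; origin under its middle.
- scraper: Bystander: steel dough scraper with white grip, lying flat, 90 x 124 mm, 18 mm high; origin under its middle.
Things that resemble listed ones, but are neither listed nor needed, are in the scene too. What is shaped like the part that bears barrel_mid but pink or turquoise is not meant.

How it is judged (in metres and radians):
On the way, in this order (a step that is already met when the one before it is completed fails the run):
1. the barrel stands mouth down, upright and centred on the cup's rim, the piston still in it (angle between barrel_mid's own z axis and vertical above 3.02 rad and horizontal distance between barrel_mouth and cup_rim below 0.011 m and z of barrel_mouth in the frame of cup_rim between -0.004 and 0.004 m and distance between piston_mid and barrel_mid below 0.05 m), for 0.3 s.
2. the piston is pushed out into the cup with the tamper down inside the barrel (horizontal distance between piston_mid and cup_rim below 0.02 m and z of piston_mid in the frame of cup_rim below -0.017 m and z of tamper_foot in the frame of barrel_mid above 0.03 m and horizontal distance between tamper_foot and barrel_mid below 0.025 m).
At the end, for the whole second after the job is handed in: Piston in the cup (within 20 mm of its axis, centre 17 mm or more below the rim); barrel mouth down on the cup's rim, upright within 0.12 rad, centred within 14 mm; tamper upright (0.1 rad) on its foot on table or board, 70 mm or more from the cup's axis; cup upright (horizontal distance between piston_mid and cup_rim below 0.02 m and z of piston_mid in the frame of cup_rim below -0.017 m and angle between each of cup_rim, tamper_mid's own z axis and vertical below 0.1 rad and angle between barrel_mid's own z axis and vertical above 3.02 rad and horizontal distance between barrel_mouth and cup_rim below 0.014 m and z of barrel_mouth in the frame of cup_rim below 0.004 m and height (world z) of tamper_foot below 0.02 m and horizontal distance between tamper_mid and cup_rim above 0.07 m); the robot touches nothing.
It fails at once if a bystander is pushed or knocked more than 30 mm from its place (distance of any of screw_ring, nozzle_small, nozzle_large, twine, spice_box, bowl, plunger, scraper from where it was at the start of the episode above 0.03 m).
It also fails if it takes over 72 s, if anything falls off the work surface, if the arm or the gripper's body presses on something with over 40 N, if the wrist force passes 120 N, or if a joint passes its speed limit or range.

ROBOT

A 7-joint arm with a two-finger parallel gripper is mounted at the origin on the work surface. World frame = base frame: x ahead of the robot, y to its left, z up, the work surface at z = 0. Lengths are in m, angles in degrees, forces in N, time in s.
With the tool pointing down it reaches from about 0.35 to 0.9 m from the base axis. Payload 8.1 kg.
Tool frame: the origin (TCP) lies on the centre line of the jaws, within the pads' length; the fingertips stand 25 mm ahead of it and the grasp point (between the pads) lies 6 mm ahead of it; z points along the fingers, x is the direction in which the jaws open and shut, and the axes are right-handed (so a half turn about z gives the same grasp; the last joint's range is limited). The gripper opens to 92 mm and grips with 3 to 60 N. Pads are 19 mm wide; open, the fingers measure 130 mm over their backs; the gripper's body (75 mm by 190 mm) begins 47 mm behind the grasp point.
Start: joints at [-71.368, 24.895, 1.432, 90.138, -0.665, 64.973, -4.303], TCP at [0.259, 0.569, 0.252] pointing down, gripper open.
Joint ranges: [-149.89, 149.89], [-25.12, 119.58], [-72.63, 75.52], [4.76, 147.25], [-75.54, 255.54], [6.69, 114.76], [-157.13, 157.13]. Speed limits (degrees/s): [127.2, 127.2, 172.46, 172.46, 180, 180, 180].

INTERFACE

Orientations are given as a 3x3 rotation matrix whose columns are the frame's x, y, z axes.
In Python, from workcell import arm gives the robot as it stands. The module is installed in compiled form; this text tells all that it offers.
- The arm moves only by the tool apply_moves, never from a script. Its argument "increments" is a list of rows, each an object of numbers: "gripper": the opening, from 0 (shut) to 1 (fully open); "tx", "ty", "tz": the shift along the tool's x, y, z in cm; "wx", "wy", "wz": the turn, a rotation vector about the tool's x, y, z in rad. In form: [{"gripper": .., "tx": .., "ty": .., "tz": .., "wx": .., "wy": .., "wz": ..}, ...]. A call has 1 to 5 rows; each row shifts and turns the commanded pose from where the row before left it, along the tool's axes as they then stand; what a row does not reach is not made up. A row lasts 1/12 s, in which the tool goes at most 41.7 mm and 7.16 degrees, less where a joint would pass 70% of its speed; a pose out of reach is approached as far as the arm can. A call is refused whole if a number of a shift passes 4.17 or a number of a turn 0.125, either way. A call with a gripper value outside its range is refused whole. The fingers move at their own pace and stop on an object; the grip force is fixed at half the most. Time passes only in rows, so rows that do not move let the fingers close. It gives the time, the measured TCP pose, the force and the opening at its end, in the units of the state.
- arm.state(): the state, without advancing time (a new reading comes with each control period).
- arm.grab_frame(name): name is "side" or "top" or "wrist"; returns a dict with "frame" (384x512x3 uint8, red, green, blue), "z_map" (384x512 float32, m along the optical axis (not along the pixel's ray), 0 where there is no reading), "fx", "fy", "cx", "cy" (pixels), "R" (3x3) and "t" (3): a world point X has camera coordinates R X + t; the wrist camera has in their place "tool_from_camera" (4x4, takes a point from camera to tool coordinates, whose origin is the TCP and whose axes are the tool frame's). Camera axes: x right, y down, z forward; pixel columns grow to the right and rows downward; lengths in m; the calibration is good to about 2 mm. A picture is of the moment at which its call begins: read the wrist's pose just before it.
- arm.hand_in(): hands the job in, once; it reports no verdict.
The state is a dict: "time_s": time; "joint_positions": joint angles; "joint_vel": joint speeds; "effort": joint torques, N m; "position": TCP position; "ee_rot": TCP orientation; "ft_force": force on the tool from outside, world axes, zero at the start; "ft_torque": the same for the moment, N m; "width": finger opening in m.
Only numpy, scipy, OpenCV 4.12 (cv2) and the standard library are available. Lean on these libraries where they do the work, as an engineer would, in place of code of your own. Each camera call takes 0.05 s, during which the arm holds its last target. There are 200 camera calls.

## Working session

There is one attempt and no reset: what is moved stays moved. The work goes in short steps, Python scripts to look and compute and a tool call to move; the robot and the scene stay as the last step left them, time stands still between calls to the robot, and variables do not carry over. Pictures are saved under pics/ and viewed, on a budget of 10 in all, crops included, one or two more only if the job needs it, and the job is handed in when it is done.

Besides the shell and the picture viewer there is one more tool, called after "Emit:" as name([rows], argument=value, ...), one row to a line, values as JSON. apply_moves: Moves the arm, as the interface text tells. Its arguments: {"type":"object","properties":{"increments":{"type":"array","items":{"type":"object","properties":{"gripper":{"type":"number"},"tx":{"type":"number"},"ty":{"type":"number"},"tz":{"type":"number"},"wx":{"type":"number"},"wy":{"type":"number"},"wz":{"type":"number"}}}}},"required":["increments"]}

```bash
mkdir -p pics; cat > h.py <<'E'
import numpy as np, cv2
from workcell import arm
def grab(n):
    s=arm.state(); f=arm.grab_frame(n)
    if n=="wrist":
        T=np.eye(4);T[:3,:3]=s["ee_rot"];T[:3,3]=s["position"]
        M=T@np.array(f["tool_from_camera"]); f["C"]=M
    else:
        M=np.eye(4);M[:3,:3]=np.array(f["R"]).T;M[:3,3]=-M[:3,:3]@np.array(f["t"]);f["C"]=M
    z=f["z_map"];v,u=np.mgrid[:z.shape[0],:z.shape[1]]
    P=np.stack([(u-f["cx"])/f["fx"]*z,(v-f["cy"])/f["fy"]*z,z],-1)
    f["P"]=P@M[:3,:3].T+M[:3,3]; f["P"][z==0]=np.nan
    return f
def save(f,n): cv2.imwrite("pics/"+n,f["frame"][:,:,::-1])
E
python3 - <<'E'
from h import *
import pickle
d={}
for n in("top","side"):
    f=grab(n);save(f,n+"0.png");d[n]=f
    print(n,f["C"].round(3).tolist(),f["fx"])
pickle.dump(d,open("d0.pkl","wb"))
s=arm.state();print(s)
E
```

```text
top [[-0.016, -0.997, 0.077, 0.367], [-1.0, 0.017, 0.01, -0.047], [-0.012, -0.076, -0.997, 1.309], [0.0, 0.0, 0.0, 1.0]] 377.34004090641685
side [[-0.989, -0.078, 0.126, 0.307], [-0.148, 0.542, -0.827, 1.058], [-0.004, -0.837, -0.547, 0.783], [0.0, 0.0, 0.0, 1.0]] 438.6545450277336
{'time_s': 0.1, 'joint_positions': array([-71.36826943,  24.9324408 ,   1.43219583,  90.18277172,
        -0.66532966,  64.97464203,  -4.3045175 ]), 'joint_vel': array([ 0.06914013, -0.00700267,  0.01927724, -0.12394383,  0.03325127,
       -0.09122759, -0.05343076]), 'effort': array([ 3.89278415e-03, -6.69123244e+01,  9.88624692e-01, -3.15149617e+01,
       -6.04766398e-02,  3.73144343e-02,  7.06794231e-05]), 'position': array([0.25916408, 0.56827137, 0.25103144]), 'ee_rot': array([[ 4.14968206e-01,  9.09835791e-01, -4.71548774e-04],
       [ 9.09834809e-01, -4.14968454e-01, -1.34257952e-03],
       [-1.41720476e-03,  1.28096324e-04, -9.99998988e-01]]), 'ft_force': array([ 0.4563105 , -0.16533883,  0.18749678]), 'ft_torque': array([-0.04532289,  0.00636159, -0.00700093]), 'width': 0.09202910051640704}
```

View pics/top0.png

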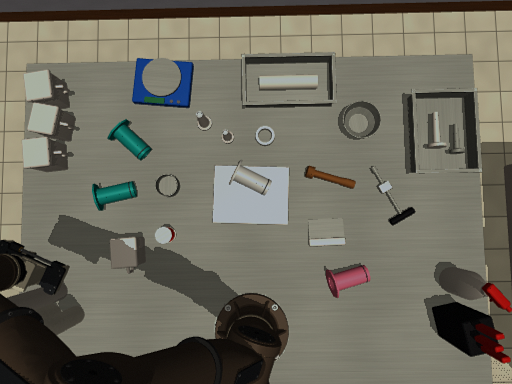

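View pics/side0.png

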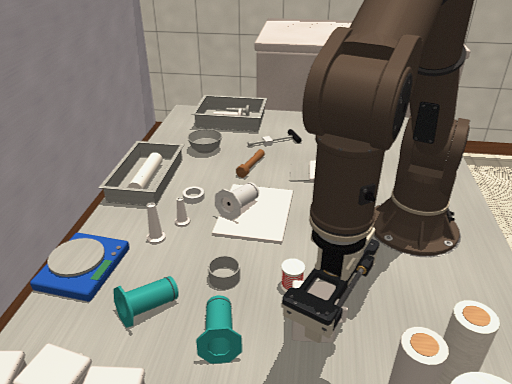

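Top view: barrel at about (250,178), flange to the left; cup ring at (167,185); tamper from (307,172) to (355,184); screw ring at (265,135), nozzles at (203,120) and (227,136), spool at (165,234). I measure the three parts from depth.

```bash
python3 - <<'E'
from h import *
import pickle
d=pickle.load(open("d0.pkl","rb"))
f=d["top"];P=f["P"];I=f["frame"].astype(int)
def reg(f,u0,u1,v0,v1,m=None):
    s=np.zeros(f["z_map"].shape,bool);s[v0:v1,u0:u1]=1
    s&=~np.isnan(f["P"][...,2])
    return s
print("table z",np.nanmedian(P[280:290,180:200,2]),"board z",np.nanmedian(P[205:215,220:280,2]), "board c",P[195,251])
# tamper
s=reg(f,300,362,158,195)&(P[...,2]>.008)&(I[...,0]>I[...,2]+40)
def pca(p):
    c=p.mean(0);w,v=np.linalg.eigh(np.cov((p-c).T));a=v[:,-1];t=(p-c)@a
    return c,a,t
p=P[s];c,a,t=pca(p[:,:2]);mid=c+a*(t.max()+t.min())/2
print("tamper",len(p),mid,a,np.ptp(t),p[:,2].max())
n=np.array([-a[1],a[0]])
for lo in np.arange(t.min(),t.max(),.02):
    k=(t>=lo)&(t<lo+.02);w=(p[k][:,:2]-c)@n;print(round(lo,3),w.min().round(3),w.max().round(3),p[k][:,2].max().round(3))
s=reg(f,222,285,155,200)&(P[...,2]>.03)
p=P[s];c,a,t=pca(p[:,:2]);n=np.array([-a[1],a[0]])
print("barrel",len(p),c,a,np.ptp(t),p[:,2].max())
for lo in np.arange(t.min(),t.max(),.01):
    k=(t>=lo)&(t<lo+.01);w=(p[k][:,:2]-c)@n;print(round(lo,3),(c+a*lo).round(3),w.min().round(3),w.max().round(3),p[k][:,2].max().round(3))
for nm,(u0,u1,v0,v1) in dict(cup=(150,185,168,202),ring=(252,280,122,150),n1=(193,215,105,132),n2=(218,237,126,146),twine=(150,182,222,248),box=(105,145,230,270),bowl=(330,385,95,145)).items():
    s=reg(f,u0,u1,v0,v1)&(P[...,2]>.012)
    p=P[s];(cx,cy),r=cv2.minEnclosingCircle(p[p[:,2]>np.percentile(p[:,2],95)-.012][:,:2].astype(np.float32))
    print(nm,len(p),round(cx,3),round(cy,3),round(r,3),p[:,2].max().round(3))
E
```

```text
table z -0.0006572168933083322 board z 0.01165457715479934 board c [ 0.45767912 -0.00810523  0.01196968]
tamper 355 [ 0.51126896 -0.28111914] [0.28842091 0.95750372] 0.1678929518340354 0.04479152910232309
-0.087 -0.013 0.012 0.034
-0.067 -0.013 0.012 0.033
-0.047 -0.012 0.011 0.034
-0.027 -0.01 0.01 0.035
-0.007 -0.011 0.009 0.035
0.013 -0.012 0.01 0.035
0.033 -0.013 0.009 0.035
0.053 -0.018 0.017 0.045
0.073 -0.018 0.018 0.044
barrel 651 [ 0.50510126 -0.01008788] [0.44945117 0.8933049 ] 0.13078505141100963 0.10559132699171303
-0.065 [ 0.476 -0.068] -0.028 0.026 0.071
-0.055 [ 0.48  -0.059] -0.028 0.026 0.073
-0.045 [ 0.485 -0.05 ] -0.028 0.026 0.073
-0.035 [ 0.489 -0.041] -0.028 0.025 0.076
-0.025 [ 0.494 -0.032] -0.028 0.026 0.076
-0.015 [ 0.498 -0.023] -0.028 0.026 0.078
-0.005 [ 0.503 -0.014] -0.028 0.026 0.08
0.005 [ 0.507 -0.006] -0.028 0.026 0.081
0.015 [0.512 0.003] -0.028 0.025 0.087
0.025 [0.516 0.012] -0.028 0.025 0.084
0.035 [0.521 0.021] -0.028 0.026 0.085
0.045 [0.525 0.03 ] -0.045 0.037 0.106
0.055 [0.53  0.039] -0.043 0.044 0.104
0.065 [0.534 0.048] -0.009 -0.001 0.035
cup 155 0.496 0.279 0.04 0.046
ring 164 0.664 -0.059 0.034 0.029
n1 150 0.715 0.152 0.012 0.119
n2 90 0.663 0.072 0.01 0.088
twine 256 0.328 0.281 0.028 0.072
box 1015 0.275 0.4 0.061 0.11
bowl 755 0.73 -0.365 0.097 0.067
```

```bash
cat >> h.py <<'E'
from scipy.spatial.transform import Rotation as Rn
from scipy.linalg import logm,expm
def rot(z,x):
    z=np.array(z,float);z/=np.linalg.norm(z);x=np.array(x,float);x-=z*(x@z);x/=np.linalg.norm(x)
    return np.stack([x,np.cross(z,x),z],1)
def T(R,p):
    M=np.eye(4);M[:3,:3]=R;M[:3,3]=p;return M
def now():
    s=arm.state();return T(s["ee_rot"],s["position"])
def plan(A,B,n,show=True):
    """constant body twist per row from A to B in n rows"""
    L=np.real(logm(np.linalg.inv(A)@B))/n
    w=[L[2,1],L[0,2],L[1,0]]
    print(n,"rows: t cm",(L[:3,3]*100).round(2),"w",np.round(w,3),"|t|mm",np.linalg.norm(L[:3,3])*1000//1,"deg",np.rad2deg(np.linalg.norm(w)).round(1))
    if show: print(" via",[ (A@expm(L*n*k))[:3,3].round(2).tolist() for k in(.25,.5,.75)])
    return B
E
python3 - <<'E'
from h import *
f=grab("wrist");print(np.array(f["tool_from_camera"]).round(3),f["fx"])
a=np.array([.449,.893,0]);th=np.deg2rad(40)
z=a*np.cos(th)-np.array([0,0,np.sin(th)])
g=np.array([.490,-.0425,.044])
for x in((.893,-.449,0),(-.893,.449,0)):
    R=rot(z,x);pre=T(R,g-z*(.006+.12)); print(pre[:3,3],R[:,1])
    A=now(); B=T(rot(z,x),[.45,-.15,.30]);plan(A,B,24)
E
```

```text
[[ 1.    -0.     0.     0.   ]
 [ 0.     0.966  0.259 -0.069]
 [-0.    -0.259  0.966 -0.133]
 [ 0.     0.     0.     1.   ]] 268.6253860737014
[ 0.4466618  -0.12869379  0.12499124] [-0.28882934 -0.57444233 -0.765894  ]
24 rows: t cm [-0.22  3.1  -1.71] w [0.028 0.029 0.062] |t|mm 35.0 deg 4.3
 via [[0.41, 0.44, 0.33], [0.5, 0.25, 0.37], [0.51, 0.04, 0.36]]
[ 0.4466618  -0.12869379  0.12499124] [0.28882934 0.57444233 0.765894  ]
24 rows: t cm [-3.3   0.01 -0.67] w [-0.029  0.028 -0.059] |t|mm 33.0 deg 4.1
 via [[0.21, 0.38, 0.28], [0.22, 0.17, 0.28], [0.31, -0.01, 0.29]]
```

Emit:
apply_moves([
  {"gripper":1,"tx":-0.22,"ty":3.1,"tz":-1.71,"wx":0.028,"wy":0.029,"wz":0.062},
  {"gripper":1,"tx":-0.22,"ty":3.1,"tz":-1.71,"wx":0.028,"wy":0.029,"wz":0.062},
  {"gripper":1,"tx":-0.22,"ty":3.1,"tz":-1.71,"wx":0.028,"wy":0.029,"wz":0.062},
  {"gripper":1,"tx":-0.22,"ty":3.1,"tz":-1.71,"wx":0.028,"wy":0.029,"wz":0.062},
  {"gripper":1,"tx":-0.22,"ty":3.1,"tz":-1.71,"wx":0.028,"wy":0.029,"wz":0.062},
])

```text
time_s: 0.57
position: [0.3879, 0.4714, 0.3276]
ee_rot: [[0.678, 0.734, -0.036], [0.725, -0.66, 0.198], [0.122, -0.16, -0.979]]
ft_force: [0.7, 0.0, -0.2]
width: 0.0916
```

Emit:
apply_moves([
  {"gripper":1,"tx":-0.22,"ty":3.1,"tz":-1.71,"wx":0.028,"wy":0.029,"wz":0.062},
  {"gripper":1,"tx":-0.22,"ty":3.1,"tz":-1.71,"wx":0.028,"wy":0.029,"wz":0.062},
  {"gripper":1,"tx":-0.22,"ty":3.1,"tz":-1.71,"wx":0.028,"wy":0.029,"wz":0.062},
  {"gripper":1,"tx":-0.22,"ty":3.1,"tz":-1.71,"wx":0.028,"wy":0.029,"wz":0.062},
  {"gripper":1,"tx":-0.22,"ty":3.1,"tz":-1.71,"wx":0.028,"wy":0.029,"wz":0.062},
])

```text
time_s: 0.98
position: [0.4815, 0.3282, 0.3721]
ee_rot: [[0.873, 0.488, -0.008], [0.452, -0.803, 0.388], [0.183, -0.343, -0.921]]
ft_force: [0.1, -0.3, -0.3]
width: 0.0918
```

Emit:
apply_moves([
  {"gripper":1,"tx":-0.22,"ty":3.1,"tz":-1.71,"wx":0.028,"wy":0.029,"wz":0.062},
  {"gripper":1,"tx":-0.22,"ty":3.1,"tz":-1.71,"wx":0.028,"wy":0.029,"wz":0.062},
  {"gripper":1,"tx":-0.22,"ty":3.1,"tz":-1.71,"wx":0.028,"wy":0.029,"wz":0.062},
  {"gripper":1,"tx":-0.22,"ty":3.1,"tz":-1.71,"wx":0.028,"wy":0.029,"wz":0.062},
  {"gripper":1,"tx":-0.22,"ty":3.1,"tz":-1.71,"wx":0.028,"wy":0.029,"wz":0.062},
])

```text
time_s: 1.4
position: [0.5277, 0.1581, 0.3816]
ee_rot: [[0.976, 0.203, 0.079], [0.128, -0.828, 0.546], [0.176, -0.523, -0.834]]
ft_force: [1.2, 0.3, -0.0]
width: 0.0918
```

Emit:
apply_moves([
  {"gripper":1,"tx":-0.22,"ty":3.1,"tz":-1.71,"wx":0.028,"wy":0.029,"wz":0.062},
  {"gripper":1,"tx":-0.22,"ty":3.1,"tz":-1.71,"wx":0.028,"wy":0.029,"wz":0.062},
  {"gripper":1,"tx":-0.22,"ty":3.1,"tz":-1.71,"wx":0.028,"wy":0.029,"wz":0.062},
  {"gripper":1,"tx":-0.22,"ty":3.1,"tz":-1.71,"wx":0.028,"wy":0.029,"wz":0.062},
  {"gripper":1,"tx":-0.22,"ty":3.1,"tz":-1.71,"wx":0.028,"wy":0.029,"wz":0.062},
])

```text
time_s: 1.82
position: [0.5194, -0.0164, 0.3567]
ee_rot: [[0.974, -0.082, 0.213], [-0.204, -0.732, 0.651], [0.103, -0.677, -0.729]]
ft_force: [1.2, 0.3, 0.2]
width: 0.0918
```

Emit:
apply_moves([
  {"gripper":1,"tx":-0.22,"ty":3.1,"tz":-1.71,"wx":0.028,"wy":0.029,"wz":0.062},
  {"gripper":1,"tx":-0.22,"ty":3.1,"tz":-1.71,"wx":0.028,"wy":0.029,"wz":0.062},
  {"gripper":1,"tx":-0.22,"ty":3.1,"tz":-1.71,"wx":0.028,"wy":0.029,"wz":0.062},
  {"gripper":1,"tx":-0.22,"ty":3.1,"tz":-1.71,"wx":0.028,"wy":0.029,"wz":0.062},
  {"gripper":1},
])

```text
$.increments[4]: bad value
```

```bash
cat > pg.py <<'E'
from h import *
np.set_printoptions(suppress=True,precision=3)
a=np.array([.449,.893,0]);th=np.deg2rad(40)
z=a*np.cos(th)-np.array([0,0,np.sin(th)])
g=np.array([.490,-.0425,.044]);R=rot(z,(.893,-.449,0))
s=arm.state();print(s["time_s"],s["position"],s["joint_positions"].round(1));print(s["ee_rot"])
pre=T(R,g-z*(.006+.12));plan(now(),pre,6)
E
python3 pg.py; python3 -c "
from h import *
f=grab('wrist');save(f,'w1.png')"
```

```text
1.8167 [ 0.519 -0.016  0.357] [ -1.7  13.7  29.9 107.2 -50.9  77.4  37.8]
[[ 0.974 -0.082  0.213]
 [-0.204 -0.732  0.651]
 [ 0.103 -0.677 -0.729]]
6 rows: t cm [-0.74  4.28  1.05] w [0.018 0.02  0.042] |t|mm 44.0 deg 2.9
 via [[0.51, -0.05, 0.3], [0.49, -0.08, 0.24], [0.47, -0.11, 0.18]]
```

View pics/w1.png

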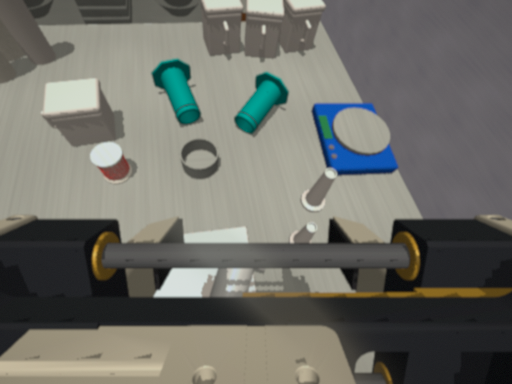

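Emit:
apply_moves([
  {"gripper":1,"tx":-0.56,"ty":3.21,"tz":0.79,"wx":0.0135,"wy":0.015,"wz":0.0315},
  {"gripper":1,"tx":-0.56,"ty":3.21,"tz":0.79,"wx":0.0135,"wy":0.015,"wz":0.0315},
  {"gripper":1,"tx":-0.56,"ty":3.21,"tz":0.79,"wx":0.0135,"wy":0.015,"wz":0.0315},
  {"gripper":1,"tx":-0.56,"ty":3.21,"tz":0.79,"wx":0.0135,"wy":0.015,"wz":0.0315},
])

```text
time_s: 2.2
position: [0.4894, -0.0797, 0.2419]
ee_rot: [[0.942, -0.188, 0.277], [-0.33, -0.663, 0.672], [0.057, -0.724, -0.687]]
ft_force: [0.7, -1.1, -0.9]
width: 0.0919
```

Emit:
apply_moves([
  {"gripper":1,"tx":-0.56,"ty":3.21,"tz":0.79,"wx":0.0135,"wy":0.015,"wz":0.0315},
  {"gripper":1,"tx":-0.56,"ty":3.21,"tz":0.79,"wx":0.0135,"wy":0.015,"wz":0.0315},
  {"gripper":1,"tx":-0.56,"ty":3.21,"tz":0.79,"wx":0.0135,"wy":0.015,"wz":0.0315},
  {"gripper":1,"tx":-0.56,"ty":3.21,"tz":0.79,"wx":0.0135,"wy":0.015,"wz":0.0315},
  {"gripper":1,"tx":0,"ty":0,"tz":0,"wx":0,"wy":0,"wz":0},
])

```text
time_s: 2.62
position: [0.4461, -0.132, 0.1206]
ee_rot: [[0.892, -0.297, 0.341], [-0.452, -0.575, 0.682], [-0.006, -0.762, -0.647]]
ft_force: [-0.5, -0.5, -0.9]
width: 0.092
```

```bash
python3 pg.py; python3 -c "
from pg import *
plan(now(),T(R,g-z*.006),6)
f=grab('wrist');save(f,'w2.png')
P=f['P'];m=(P[...,2]>.03)&(P[...,2]<.12)
x=P[m];q=(x[:,:2]-g[:2])@np.c_[a[:2],[-.893,.449]]
k=(abs(q[:,1])<.05)&(q[:,0]>-.06)&(q[:,0]<.14);x=x[k];q=q[k]
for lo in np.arange(-.05,.13,.015):
    j=(q[:,0]>lo)&(q[:,0]<lo+.015)
    if j.sum()>5: print(lo.round(3),j.sum(),q[j,1].min(),q[j,1].max(),x[j,2].max())
"
```

```text
2.6167 [ 0.446 -0.132  0.121] [ 20.6  37.6  29.8 123.2 -66.9  74.2  72.3]
[[ 0.892 -0.297  0.341]
 [-0.452 -0.575  0.682]
 [-0.006 -0.762 -0.647]]
6 rows: t cm [-0.02 -0.09 -0.01] w [ 0.001  0.    -0.001] |t|mm 0.0 deg 0.1
 via [[0.45, -0.13, 0.12], [0.45, -0.13, 0.12], [0.45, -0.13, 0.12]]
2.6167 [ 0.446 -0.132  0.121] [ 20.6  37.6  29.8 123.2 -66.9  74.2  72.3]
[[ 0.892 -0.297  0.341]
 [-0.452 -0.575  0.682]
 [-0.006 -0.762 -0.647]]
6 rows: t cm [-0.02 -0.09 -0.01] w [ 0.001  0.    -0.001] |t|mm 0.0 deg 0.1
 via [[0.45, -0.13, 0.12], [0.45, -0.13, 0.12], [0.45, -0.13, 0.12]]
6 rows: t cm [-0.02 -0.1   1.99] w [ 0.001  0.    -0.001] |t|mm 19.0 deg 0.1
 via [[0.46, -0.11, 0.1], [0.47, -0.09, 0.08], [0.48, -0.07, 0.07]]
-0.035 611 -0.027327781420024462 0.0274582145010867 0.0695413962612341
-0.02 866 -0.028637213427398413 0.0285534741056511 0.07100326773066873
-0.005 773 -0.02724430766501652 0.02759092707336158 0.0731407927867789
0.01 714 -0.02753800879451868 0.027556895745362013 0.0750264630605795
0.025 647 -0.027385249600222178 0.02715241954907008 0.07750252446008601
0.04 613 -0.0273427465932114 0.027740376572625933 0.07996216612016907
0.055 567 -0.026970710327278942 0.027400288237958453 0.08134978343226923
0.07 522 -0.027299405304097513 0.02768487457116152 0.08364668608190215
0.085 2358 -0.04448876600045546 0.04530396673148602 0.10260277952207361
```

View pics/w2.png

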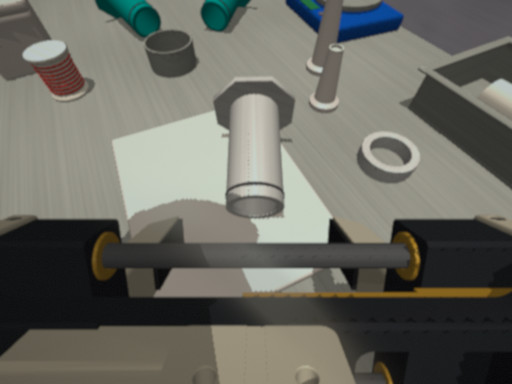

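The wrist view shows the outlet end at (255,205) centred between the fingers, with the axis straight ahead. I go in and grip.

Emit:
apply_moves([
  {"gripper":1,"tx":0,"ty":-0.1,"tz":2.4,"wx":0,"wy":0,"wz":0},
  {"gripper":1,"tx":0,"ty":-0.1,"tz":2.4,"wx":0,"wy":0,"wz":0},
  {"gripper":1,"tx":0,"ty":-0.1,"tz":2.4,"wx":0,"wy":0,"wz":0},
  {"gripper":1,"tx":0,"ty":-0.1,"tz":2.4,"wx":0,"wy":0,"wz":0},
  {"gripper":1,"tx":0,"ty":-0.1,"tz":2.35,"wx":0,"wy":0,"wz":0},
])

```text
time_s: 3.08
position: [0.4901, -0.0488, 0.0564]
ee_rot: [[0.897, -0.285, 0.339], [-0.443, -0.581, 0.683], [0.002, -0.763, -0.647]]
ft_force: [-0.4, 0.1, -1.5]
width: 0.0915
```

Emit:
apply_moves([
  {"gripper":0,"tx":0,"ty":0,"tz":0,"wx":0,"wy":0,"wz":0},
  {"gripper":0,"tx":0,"ty":0,"tz":0,"wx":0,"wy":0,"wz":0},
  {"gripper":0,"tx":0,"ty":0,"tz":0,"wx":0,"wy":0,"wz":0},
  {"gripper":0,"tx":0,"ty":0,"tz":0,"wx":0,"wy":0,"wz":0},
  {"gripper":0,"tx":0,"ty":0,"tz":0,"wx":0,"wy":0,"wz":0},
])

```text
time_s: 3.5
position: [0.4888, -0.053, 0.0559]
ee_rot: [[0.894, -0.289, 0.342], [-0.448, -0.579, 0.681], [0.001, -0.762, -0.648]]
ft_force: [-4.3, -0.2, 0.8]
width: 0.0631
```

Emit:
apply_moves([
  {"gripper":0,"tx":0,"ty":0,"tz":0,"wx":0,"wy":0,"wz":0},
  {"gripper":0,"tx":0,"ty":0,"tz":0,"wx":0,"wy":0,"wz":0},
  {"gripper":0,"tx":0,"ty":0,"tz":0,"wx":0,"wy":0,"wz":0},
])

```text
time_s: 3.75
position: [0.4883, -0.052, 0.0557]
ee_rot: [[0.894, -0.289, 0.341], [-0.447, -0.578, 0.682], [0.0, -0.763, -0.647]]
ft_force: [-3.6, -3.7, 2.2]
width: 0.0554
```

Emit:
apply_moves([
  {"gripper":0,"tx":0,"ty":-0.8,"tz":-0.7,"wx":0,"wy":0,"wz":0},
  {"gripper":0,"tx":0,"ty":-1.5,"tz":-1.3,"wx":0,"wy":0,"wz":0},
  {"gripper":0,"tx":0,"ty":-2.0,"tz":-1.7,"wx":0,"wy":0,"wz":0},
  {"gripper":0,"tx":0,"ty":-2.0,"tz":-1.7,"wx":0,"wy":0,"wz":0},
  {"gripper":0,"tx":0,"ty":-2.0,"tz":-1.7,"wx":0,"wy":0,"wz":0},
])

```text
time_s: 4.17
position: [0.4879, -0.0523, 0.1654]
ee_rot: [[0.894, -0.29, 0.341], [-0.448, -0.578, 0.682], [-0.001, -0.763, -0.647]]
ft_force: [0.6, 0.6, -4.6]
width: 0.0558
```

```bash
cat > bp.py <<'E'
from h import *
np.set_printoptions(suppress=True,precision=3)
a=np.array([.449,.893,0]);b=a*np.cos(.14)+np.array([0,0,np.sin(.14)])
# grasp-time tool pose
Rg=rot([.341,.682,-.647],[.894,-.447,0]);pg=np.array([.4883,-.052,.0557])
mid=np.array([.5065,-.0097,.049])
bt=Rg.T@b; mt=Rg.T@(mid+.0625*b-pg)   # axis and mouth in tool frame
cup=np.array([.496,.279,.042])
def final(head,h,bt=bt,mt=mt):
    x=np.array([np.cos(np.deg2rad(head)),np.sin(np.deg2rad(head)),0])
    # tool R with R@bt=-Z and tool x ~ x
    A,_=Rn.align_vectors([[0,0,-1],x],[bt,[1,0,0]],weights=[100,1]);R=A.as_matrix()
    return T(R,cup+[0,0,h]-R@mt)
E
python3 - <<'E'
from bp import *
s=arm.state();print(s["joint_positions"].round(1),s["position"],s["ft_force"],s["ft_torque"],s["width"])
print(bt,mt)
for h in(-27,-45,-61):
    F=final(h,.08);print(h,F[:3,3],F[:3,2]);plan(now(),F,18)
E
```

```text
[ 26.4  28.    6.5 123.8 -66.   60.1  57.4] [ 0.488 -0.052  0.165] [ 0.614  0.556 -4.578] [-1.714  0.835 -0.06 ] 0.05584969941424704
[ 0.002 -0.747  0.664] [-0.003 -0.071  0.081]
-27 [0.504 0.289 0.229] [-0.34  -0.665 -0.665]
18 rows: t cm [-0.77 -1.97 -0.38] w [-0.095 -0.     0.   ] |t|mm 21.0 deg 5.4
 via [[0.48, 0.02, 0.23], [0.49, 0.11, 0.27], [0.5, 0.2, 0.27]]
-45 [0.507 0.286 0.229] [-0.529 -0.527 -0.665]
18 rows: t cm [-1.05 -1.81 -0.32] w [-0.094  0.     0.02 ] |t|mm 21.0 deg 5.5
 via [[0.47, 0.02, 0.23], [0.48, 0.11, 0.26], [0.49, 0.2, 0.26]]
-61 [0.509 0.283 0.229] [-0.654 -0.361 -0.665]
18 rows: t cm [-1.28 -1.64 -0.25] w [-0.092  0.     0.038] |t|mm 20.0 deg 5.7
 via [[0.47, 0.02, 0.22], [0.47, 0.11, 0.26], [0.49, 0.2, 0.26]]
```

Emit:
apply_moves([
  {"gripper":0,"tx":-1.05,"ty":-1.81,"tz":-0.32,"wx":-0.094,"wy":0,"wz":0.02},
  {"gripper":0,"tx":-1.05,"ty":-1.81,"tz":-0.32,"wx":-0.094,"wy":0,"wz":0.02},
  {"gripper":0,"tx":-1.05,"ty":-1.81,"tz":-0.32,"wx":-0.094,"wy":0,"wz":0.02},
  {"gripper":0,"tx":-1.05,"ty":-1.81,"tz":-0.32,"wx":-0.094,"wy":0,"wz":0.02},
  {"gripper":0,"tx":-1.05,"ty":-1.81,"tz":-0.32,"wx":-0.094,"wy":0,"wz":0.02},
])

```text
time_s: 4.58
position: [0.4714, 0.014, 0.2267]
ee_rot: [[0.863, -0.475, 0.176], [-0.503, -0.762, 0.408], [-0.059, -0.44, -0.896]]
ft_force: [-0.9, 0.4, -5.0]
width: 0.0557
```

Emit:
apply_moves([
  {"gripper":0,"tx":-1.05,"ty":-1.81,"tz":-0.32,"wx":-0.094,"wy":0,"wz":0.02},
  {"gripper":0,"tx":-1.05,"ty":-1.81,"tz":-0.32,"wx":-0.094,"wy":0,"wz":0.02},
  {"gripper":0,"tx":-1.05,"ty":-1.81,"tz":-0.32,"wx":-0.094,"wy":0,"wz":0.02},
  {"gripper":0,"tx":-1.05,"ty":-1.81,"tz":-0.32,"wx":-0.094,"wy":0,"wz":0.02},
  {"gripper":0,"tx":-1.05,"ty":-1.81,"tz":-0.32,"wx":-0.094,"wy":0,"wz":0.02},
])

```text
time_s: 5.0
position: [0.4718, 0.0989, 0.2658]
ee_rot: [[0.816, -0.575, -0.053], [-0.571, -0.817, 0.076], [-0.087, -0.032, -0.996]]
ft_force: [0.3, 0.4, -4.6]
width: 0.0557
```

```bash
python3 - <<'E'
from bp import *
s=arm.state();print(s["joint_positions"].round(1),s["position"],s["ft_force"],s["width"])
plan(now(),final(-45,.08),8)
f=grab("side");save(f,"s1.png")
E
```

```text
[-22.2  12.    9.1 107.3  -7.7  63.  -44.7] [0.472 0.099 0.266] [ 0.292  0.443 -4.63 ] 0.05567929370469497
8 rows: t cm [-1.16 -2.18 -0.35] w [-0.108  0.001  0.025] |t|mm 24.0 deg 6.4
 via [[0.48, 0.15, 0.27], [0.49, 0.2, 0.27], [0.5, 0.24, 0.25]]
```

View pics/s1.png

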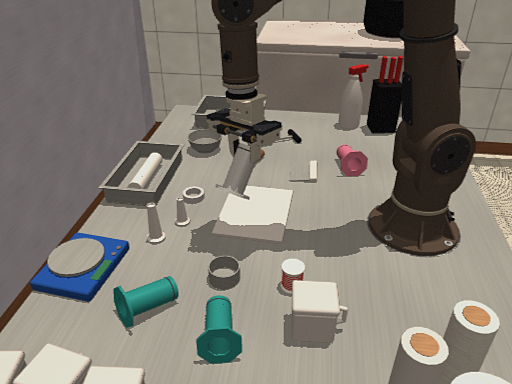

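The barrel is held at (240,170), mouth end pointing down towards the camera. I carry on, in 9 rows.

Emit:
apply_moves([
  {"gripper":0,"tx":-1.03,"ty":-1.94,"tz":-0.31,"wx":-0.096,"wy":0.001,"wz":0.022},
  {"gripper":0,"tx":-1.03,"ty":-1.94,"tz":-0.31,"wx":-0.096,"wy":0.001,"wz":0.022},
  {"gripper":0,"tx":-1.03,"ty":-1.94,"tz":-0.31,"wx":-0.096,"wy":0.001,"wz":0.022},
  {"gripper":0,"tx":-1.03,"ty":-1.94,"tz":-0.31,"wx":-0.096,"wy":0.001,"wz":0.022},
  {"gripper":0,"tx":-1.03,"ty":-1.94,"tz":-0.31,"wx":-0.096,"wy":0.001,"wz":0.022},
])

```text
time_s: 5.47
position: [0.4903, 0.2091, 0.2693]
ee_rot: [[0.755, -0.567, -0.33], [-0.653, -0.697, -0.296], [-0.062, 0.439, -0.896]]
ft_force: [0.4, 0.0, -5.0]
width: 0.0557
```

Emit:
apply_moves([
  {"gripper":0,"tx":-1.03,"ty":-1.94,"tz":-0.31,"wx":-0.096,"wy":0.001,"wz":0.022},
  {"gripper":0,"tx":-1.03,"ty":-1.94,"tz":-0.31,"wx":-0.096,"wy":0.001,"wz":0.022},
  {"gripper":0,"tx":-1.03,"ty":-1.94,"tz":-0.31,"wx":-0.096,"wy":0.001,"wz":0.022},
  {"gripper":0,"tx":-1.03,"ty":-1.94,"tz":-0.31,"wx":-0.096,"wy":0.001,"wz":0.022},
  {"gripper":0,"tx":0,"ty":0,"tz":0,"wx":0,"wy":0,"wz":0},
])

```text
time_s: 5.88
position: [0.5031, 0.2832, 0.2296]
ee_rot: [[0.715, -0.466, -0.521], [-0.699, -0.494, -0.517], [-0.017, 0.734, -0.679]]
ft_force: [1.0, 0.2, -7.4]
width: 0.0557
```

```bash
python3 - <<'E'
from bp import *
import pickle
s=arm.state();print(s["joint_positions"].round(1),s["position"],s["ft_force"],s["width"])
A=now();plan(A,final(-45,.08),4)
print("model axis",A[:3,:3]@bt,"mouth",A[:3,:3]@mt+A[:3,3])
im=[]
for n in("side","wrist"):
    f=grab(n);pickle.dump(f,open(n+"2.pkl","wb"));im.append(f["frame"])
cv2.imwrite("pics/c2.png",cv2.resize(np.hstack(im)[:,:,::-1],(800,300)))
E
```

```text
[-47.4  51.3  21.1  63.8  -3.6 113.  -70.8] [0.503 0.283 0.23 ] [ 1.041  0.182 -7.42 ] 0.055674038332413266
4 rows: t cm [ 0.02 -0.1  -0.08] w [-0.005  0.     0.005] |t|mm 1.0 deg 0.4
 via [[0.5, 0.28, 0.23], [0.51, 0.28, 0.23], [0.51, 0.29, 0.23]]
model axis [ 0.003  0.024 -0.999] mouth [0.492 0.278 0.122]
```

View pics/c2.png

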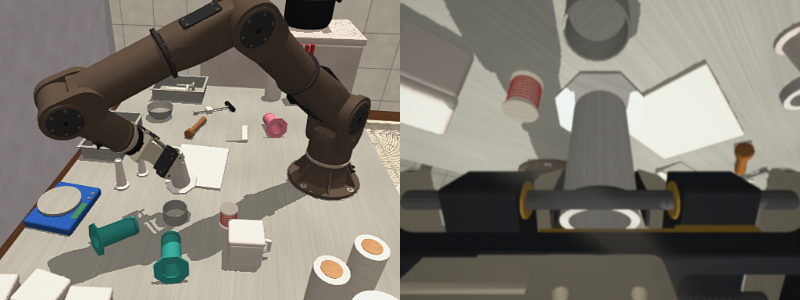

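```bash
cat > fit.py <<'E'
from bp import *
import pickle
from scipy.optimize import least_squares
def fitbar(f,mouth,axis,n,side=False):
    """cylinder (r 28 mm) fit to depth points near model; axis,mouth estimate"""
    P=f["P"].reshape(-1,3);P=P[~np.isnan(P[:,0])]
    d=P-mouth;t=-(d@axis);r=np.linalg.norm(d+t[:,None]*axis,axis=1)
    k=(t>.012)&(t<.085)&(r<.036)&(r>.018);Q=P[k]
    def res(v):
        ax=np.array([v[2],v[3],-1]);ax/=np.linalg.norm(ax)
        o=np.array([mouth[0]+v[0],mouth[1]+v[1],mouth[2]]);e=Q-o
        return np.linalg.norm(np.cross(e,ax),axis=1)-.028
    s=least_squares(res,[0,0,0,0],loss="soft_l1",f_scale=.001)
    # flange
    kf=(t>-.012)&(t<.012)&(r<.05)&(r>.033)
    print(n,len(Q),"mouth xy",(mouth[:2]+s.x[:2]).round(4),"axis/-z slope",s.x[2:].round(3),"rms",np.sqrt((s.fun**2).mean()).round(4),"flange z",kf.sum(), np.percentile(P[kf][:,2],[2,50,98]) if kf.sum()>5 else "")
def fitcup(f,n,c=cup):
    P=f["P"].reshape(-1,3);P=P[~np.isnan(P[:,0])]
    Q=P[(P[:,2]>.010)&(P[:,2]<.045)&(np.hypot(P[:,0]-c[0],P[:,1]-c[1])<.05)]
    s=least_squares(lambda v:np.minimum(abs(np.hypot(Q[:,0]-v[0],Q[:,1]-v[1])-.039),abs(np.hypot(Q[:,0]-v[0],Q[:,1]-v[1])-.036)),c[:2],loss="soft_l1",f_scale=.001)
    print(n,"cup",s.x.round(4),len(Q),"rms",np.sqrt((s.fun**2).mean()).round(4),"rim",np.percentile(Q[:,2],98).round(4))
E
python3 - <<'E'
from fit import *
A=now();ax=A[:3,:3]@bt;m=A[:3,:3]@mt+A[:3,3]
for n in("side","wrist"):
    f=pickle.load(open(n+"2.pkl","rb"))
    fitbar(f,m,ax,n);fitcup(f,n)
d=pickle.load(open("d0.pkl","rb"))
fitcup(d["top"],"top0");fitcup(d["side"],"side0")
E
```

```text
side 308 mouth xy [0.479 0.259] axis/-z slope [-0.146 -0.141] rms 0.0012 flange z 132 [0.118 0.127 0.139]
side cup [0.496 0.284] 609 rms 0.0009 rim 0.0418
wrist 4517 mouth xy [0.478 0.257] axis/-z slope [-0.162 -0.149] rms 0.001 flange z 1274 [0.122 0.13  0.134]
wrist cup [0.497 0.286] 2640 rms 0.0009 rim 0.0421
top0 cup [0.495 0.279] 169 rms 0.0013 rim 0.0445
side0 cup [0.494 0.284] 611 rms 0.0009 rim 0.0417
```

```bash
cat >> bp.py <<'E'
cup=np.array([.496,.285,.042])
def update(A,axis,mxy):
    """new axis/mouth in tool frame from measured axis, mouth xy; length from the pivot at the pads kept"""
    axis=axis/np.linalg.norm(axis)
    k=mt[1]/bt[1]; piv=mt-k*bt   # point of model axis with tool y=0
    P=A[:3,:3]@piv+A[:3,3]; m=P+k*axis
    print("pivot tool",piv,"L",k,"mouth pred",m,"meas",mxy)
    m2=np.array([mxy[0],mxy[1],m[2]])
    return A[:3,:3].T@axis, A[:3,:3].T@(m2-A[:3,3])
E
python3 - <<'E'
from bp import *
A=now();b2,m2=update(A,np.array([-.155,-.145,-1]),[.4785,.258])
np.save("bm.npy",[b2,m2]);print(b2,m2)
for h in (.05,.0):
    F=final(-44.3,h,b2,m2);print(F[:3,3],F[:3,2]);plan(A,F,6)
E
```

```text
pivot tool [-0.003  0.     0.017] L 0.09549048355902746 mouth pred [0.479 0.259 0.131] meas [0.4785, 0.258]
[ 0.004 -0.568  0.823] [-0.002 -0.053  0.097]
[0.506 0.292 0.202] [-0.399 -0.404 -0.823]
6 rows: t cm [-0.12 -0.48  0.33] w [0.035 0.002 0.   ] |t|mm 5.0 deg 2.0
 via [[0.5, 0.28, 0.23], [0.5, 0.29, 0.22], [0.5, 0.29, 0.21]]
[0.506 0.292 0.152] [-0.399 -0.404 -0.823]
6 rows: t cm [-0.11 -1.03  0.97] w [0.035 0.002 0.   ] |t|mm 14.0 deg 2.0
 via [[0.5, 0.28, 0.21], [0.5, 0.28, 0.19], [0.5, 0.29, 0.17]]
```

Emit:
apply_moves([
  {"gripper":0,"tx":-0.11,"ty":-0.81,"tz":0.71,"wx":0.035,"wy":0.002,"wz":0},
  {"gripper":0,"tx":-0.11,"ty":-0.81,"tz":0.71,"wx":0.035,"wy":0.002,"wz":0},
  {"gripper":0,"tx":-0.11,"ty":-0.81,"tz":0.71,"wx":0.035,"wy":0.002,"wz":0},
])

```text
time_s: 6.23
position: [0.5049, 0.2829, 0.2091]
ee_rot: [[0.713, -0.533, -0.455], [-0.701, -0.552, -0.452], [-0.01, 0.641, -0.767]]
ft_force: [0.3, 0.1, -2.9]
width: 0.0558
```

Emit:
apply_moves([
  {"gripper":0,"tx":-0.11,"ty":-0.81,"tz":0.71,"wx":0.035,"wy":0.002,"wz":0},
  {"gripper":0,"tx":-0.11,"ty":-0.81,"tz":0.71,"wx":0.035,"wy":0.002,"wz":0},
  {"gripper":0,"tx":-0.11,"ty":-0.81,"tz":0.71,"wx":0.035,"wy":0.002,"wz":0},
  {"gripper":0,"tx":0,"ty":0,"tz":0,"wx":0,"wy":0,"wz":0},
  {"gripper":0,"tx":0,"ty":0,"tz":0,"wx":0,"wy":0,"wz":0},
])

```text
time_s: 6.65
position: [0.5058, 0.2896, 0.1779]
ee_rot: [[0.716, -0.575, -0.395], [-0.698, -0.595, -0.398], [-0.006, 0.561, -0.828]]
ft_force: [-0.3, -0.2, -4.9]
width: 0.0557
```

```bash
cat > chk.py <<'E'
from fit import *
s=arm.state();print(s["joint_positions"].round(1),s["position"],s["ft_force"],s["width"])
A=now();b2,m2=np.load("bm.npy");ax=A[:3,:3]@b2;m=A[:3,:3]@m2+A[:3,3];print("model",ax,m)
for n in("side","wrist"):
    f=grab(n);fitbar(f,m,ax,n);fitcup(f,n)
E
python3 chk.py
```

```text
[-47.9  45.8  19.6  74.8  -5.4  94.6 -72.8] [0.506 0.29  0.178] [-0.316 -0.191 -4.943] 0.05567512958755133
model [ 0.004  0.007 -1.   ] [0.497 0.284 0.068]
side 432 mouth xy [0.497 0.281] axis/-z slope [ 0.003 -0.002] rms 0.0011 flange z 337 [0.065 0.071 0.074]
side cup [0.496 0.285] 327 rms 0.001 rim 0.0421
wrist 5669 mouth xy [0.497 0.282] axis/-z slope [0.001 0.007] rms 0.0005 flange z 3425 [0.066 0.071 0.073]
wrist cup [0.498 0.285] 1477 rms 0.0007 rim 0.042
```

Emit:
apply_moves([
  {"gripper":0,"tx":-0.05,"ty":-0.42,"tz":0.48,"wx":0,"wy":0,"wz":0},
  {"gripper":0,"tx":-0.05,"ty":-0.42,"tz":0.48,"wx":0,"wy":0,"wz":0},
  {"gripper":0,"tx":-0.05,"ty":-0.36,"tz":0.45,"wx":0,"wy":0,"wz":0},
  {"gripper":0,"tx":-0.05,"ty":-0.2,"tz":0.28,"wx":0,"wy":0,"wz":0},
  {"gripper":0,"tx":-0.03,"ty":-0.14,"tz":0.2,"wx":0,"wy":0,"wz":0},
])

```text
time_s: 7.17
position: [0.5054, 0.2938, 0.1532]
ee_rot: [[0.717, -0.573, -0.396], [-0.697, -0.594, -0.403], [-0.005, 0.565, -0.825]]
ft_force: [-0.4, 2.4, 37.2]
width: 0.0556
```

Emit:
apply_moves([
  {"gripper":0,"tx":0,"ty":-0.07,"tz":0.1,"wx":0,"wy":0,"wz":0},
  {"gripper":0,"tx":0,"ty":0,"tz":0,"wx":0,"wy":0,"wz":0},
  {"gripper":0,"tx":0,"ty":0,"tz":0,"wx":0,"wy":0,"wz":0},
])

```text
time_s: 7.42
position: [0.5054, 0.2938, 0.1533]
ee_rot: [[0.717, -0.573, -0.396], [-0.697, -0.594, -0.402], [-0.005, 0.565, -0.825]]
ft_force: [-1.4, 1.8, 26.9]
width: 0.0557
```

```bash
python3 chk.py
```

```text
[-48.2  47.5  19.4  75.3  -5.8  92.7 -73.1] [0.505 0.294 0.153] [-1.423  1.818 26.883] 0.05565561988913276
model [ 0.003  0.003 -1.   ] [0.496 0.288 0.043]
side 403 mouth xy [0.496 0.284] axis/-z slope [0.001 0.003] rms 0.0011 flange z 343 [0.041 0.046 0.049]
side cup [0.495 0.285] 272 rms 0.0036 rim 0.0448
wrist 5632 mouth xy [0.497 0.285] axis/-z slope [0.    0.001] rms 0.0005 flange z 3343 [0.042 0.047 0.048]
wrist cup [0.499 0.285] 750 rms 0.0036 rim 0.0448
```

Emit:
apply_moves([
  {"gripper":0,"tx":0,"ty":0.05,"tz":-0.08,"wx":0,"wy":0,"wz":0},
  {"gripper":0,"tx":0,"ty":0,"tz":0,"wx":0,"wy":0,"wz":0},
  {"gripper":0,"tx":0,"ty":0,"tz":0,"wx":0,"wy":0,"wz":0},
  {"gripper":0,"tx":0,"ty":0,"tz":0,"wx":0,"wy":0,"wz":0},
])

```text
time_s: 7.85
position: [0.5053, 0.2938, 0.1533]
ee_rot: [[0.717, -0.573, -0.396], [-0.697, -0.594, -0.402], [-0.005, 0.565, -0.825]]
ft_force: [-1.3, 0.9, 20.2]
width: 0.0552
```

Emit:
apply_moves([
  {"gripper":1,"tx":0,"ty":0,"tz":0,"wx":0,"wy":0,"wz":0},
  {"gripper":1,"tx":0,"ty":0,"tz":0,"wx":0,"wy":0,"wz":0},
  {"gripper":1,"tx":0,"ty":0,"tz":0,"wx":0,"wy":0,"wz":0},
  {"gripper":1,"tx":0,"ty":0,"tz":0,"wx":0,"wy":0,"wz":0},
  {"gripper":1,"tx":0,"ty":0,"tz":0,"wx":0,"wy":0,"wz":0},
])

```text
time_s: 8.27
position: [0.5053, 0.2938, 0.1502]
ee_rot: [[0.717, -0.573, -0.396], [-0.697, -0.594, -0.402], [-0.005, 0.564, -0.825]]
ft_force: [-0.0, 0.2, 0.8]
width: 0.0843
```

Emit:
apply_moves([
  {"gripper":1,"tx":0,"ty":0,"tz":0,"wx":0,"wy":0,"wz":0},
  {"gripper":1,"tx":0,"ty":0,"tz":0,"wx":0,"wy":0,"wz":0},
])

```text
time_s: 8.43
position: [0.5054, 0.2938, 0.1504]
ee_rot: [[0.717, -0.573, -0.396], [-0.697, -0.594, -0.402], [-0.005, 0.564, -0.826]]
ft_force: [-0.7, 0.7, -0.4]
width: 0.0915
```

```bash
python3 chk.py
```

```text
[-48.1  47.6  19.3  75.5  -5.8  92.4 -73.1] [0.505 0.294 0.15 ] [-0.663  0.749 -0.376] 0.09154964167864733
model [ 0.003  0.004 -1.   ] [0.496 0.288 0.04 ]
side 344 mouth xy [0.495 0.284] axis/-z slope [-0.014 -0.008] rms 0.0011 flange z 359 [0.031 0.046 0.049]
side cup [0.496 0.286] 265 rms 0.0033 rim 0.0449
wrist 5602 mouth xy [0.497 0.285] axis/-z slope [0.001 0.001] rms 0.0004 flange z 3371 [0.042 0.047 0.048]
wrist cup [0.499 0.285] 793 rms 0.0035 rim 0.0449
```

Emit:
apply_moves([
  {"gripper":1,"tx":0,"ty":0,"tz":-1,"wx":0,"wy":0,"wz":0},
  {"gripper":1,"tx":0,"ty":0,"tz":-2.5,"wx":0,"wy":0,"wz":0},
  {"gripper":1,"tx":0,"ty":0,"tz":-3,"wx":0,"wy":0,"wz":0},
  {"gripper":1,"tx":0,"ty":0,"tz":-3,"wx":0,"wy":0,"wz":0},
  {"gripper":1,"tx":0,"ty":0,"tz":-3,"wx":0,"wy":0,"wz":0},
])

```text
time_s: 8.95
position: [0.5553, 0.3447, 0.256]
ee_rot: [[0.717, -0.573, -0.396], [-0.697, -0.595, -0.401], [-0.005, 0.563, -0.826]]
ft_force: [1.0, 0.3, 0.6]
width: 0.092
```

```bash
cat > tp.py <<'E'
from h import *
np.set_printoptions(suppress=True,precision=3)
at=np.array([.288,.957,0]);th=np.deg2rad(50)
zt=-at*np.cos(th)-np.array([0,0,np.sin(th)])
xt=np.array([.957,-.288,0]);Rt=rot(zt,xt)
kn=np.array([.532,-.210,.020]);gt=kn-zt*.006
E
python3 - <<'E'
from tp import *
s=arm.state();print(s["position"],s["joint_positions"].round(1));A=now()
print(Rt)
B=T(Rt,gt-zt*.126);print(B[:3,3]);C=T(Rt,B[:3,3]+[-0.01,0.03,.12])
for n in(26,30):plan(A,B,n)
plan(A,C,26)
E
```

```text
[0.555 0.345 0.256] [-46.8  50.4  20.5  54.1  -6.8 110.8 -73.3]
[[ 0.958 -0.221 -0.185]
 [-0.288 -0.734 -0.615]
 [ 0.     0.643 -0.766]]
[ 0.556 -0.129  0.121]
26 rows: t cm [0.93 0.95 1.37] w [-0.004  0.011 -0.015] |t|mm 19.0 deg 1.1
 via [[0.53, 0.23, 0.22], [0.53, 0.11, 0.18], [0.54, -0.01, 0.15]]
30 rows: t cm [0.81 0.82 1.19] w [-0.003  0.01  -0.013] |t|mm 16.0 deg 0.9
 via [[0.53, 0.23, 0.22], [0.53, 0.11, 0.18], [0.54, -0.01, 0.15]]
26 rows: t cm [0.84 1.16 0.95] w [-0.004  0.011 -0.015] |t|mm 17.0 deg 1.1
 via [[0.53, 0.24, 0.25], [0.52, 0.12, 0.24], [0.53, 0.01, 0.24]]
```

Emit:
apply_moves([
  {"gripper":1,"tx":0,"ty":1.4,"tz":-2.1,"wx":0,"wy":0,"wz":0},
  {"gripper":1,"tx":0,"ty":1.4,"tz":-2.1,"wx":0,"wy":0,"wz":0},
  {"gripper":1,"tx":1.56,"ty":2.15,"tz":1.76,"wx":-0.007,"wy":0.02,"wz":-0.028},
  {"gripper":1,"tx":1.56,"ty":2.15,"tz":1.76,"wx":-0.007,"wy":0.02,"wz":-0.028},
  {"gripper":1,"tx":1.56,"ty":2.15,"tz":1.76,"wx":-0.007,"wy":0.02,"wz":-0.028},
])

```text
time_s: 9.37
position: [0.5304, 0.2471, 0.2938]
ee_rot: [[0.788, -0.504, -0.355], [-0.616, -0.645, -0.452], [-0.001, 0.574, -0.819]]
ft_force: [0.4, -0.6, 1.0]
width: 0.0917
```

Emit:
apply_moves([
  {"gripper":1,"tx":1.56,"ty":2.15,"tz":1.76,"wx":-0.007,"wy":0.02,"wz":-0.028},
  {"gripper":1,"tx":1.56,"ty":2.15,"tz":1.76,"wx":-0.007,"wy":0.02,"wz":-0.028},
  {"gripper":1,"tx":1.56,"ty":2.15,"tz":1.76,"wx":-0.007,"wy":0.02,"wz":-0.028},
  {"gripper":1,"tx":1.56,"ty":2.15,"tz":1.76,"wx":-0.007,"wy":0.02,"wz":-0.028},
  {"gripper":1,"tx":1.56,"ty":2.15,"tz":1.76,"wx":-0.007,"wy":0.02,"wz":-0.028},
])

```text
time_s: 9.78
position: [0.5165, 0.0883, 0.2854]
ee_rot: [[0.881, -0.375, -0.288], [-0.473, -0.704, -0.53], [-0.004, 0.603, -0.798]]
ft_force: [-0.4, -0.7, 0.3]
width: 0.0918
```

Emit:
apply_moves([
  {"gripper":1,"tx":1.56,"ty":2.15,"tz":1.76,"wx":-0.007,"wy":0.02,"wz":-0.028},
  {"gripper":1,"tx":1.56,"ty":2.15,"tz":1.76,"wx":-0.007,"wy":0.02,"wz":-0.028},
  {"gripper":1,"tx":1.56,"ty":2.15,"tz":1.76,"wx":-0.007,"wy":0.02,"wz":-0.028},
  {"gripper":1,"tx":1.56,"ty":2.15,"tz":1.76,"wx":-0.007,"wy":0.02,"wz":-0.028},
  {"gripper":1,"tx":1.56,"ty":2.15,"tz":1.76,"wx":-0.007,"wy":0.02,"wz":-0.028},
])

```text
time_s: 10.2
position: [0.5303, -0.0702, 0.2814]
ee_rot: [[0.949, -0.238, -0.207], [-0.315, -0.739, -0.595], [-0.011, 0.63, -0.777]]
ft_force: [0.3, -0.5, 0.3]
width: 0.092
```

```bash
python3 - <<'E'
from tp import *
s=arm.state();print(s["position"],s["joint_positions"].round(1));A=now()
plan(A,T(Rt,gt-zt*.126),7)
fs=[grab(n) for n in("side","wrist")]
cv2.imwrite("pics/c3.png",cv2.resize(np.hstack([f["frame"] for f in fs])[:,:,::-1],(800,300)))
for f,n in zip(fs,("side","wrist")):
    P=f["P"];I=f["frame"].astype(int)
    m=(I[...,0]>I[...,2]*1.6+10)&(P[...,2]>.004)&(P[...,2]<.06)&(np.hypot(P[...,0]-.511,P[...,1]+.281)<.11)
    p=P[m]
    if len(p)<20: print(n,len(p));continue
    q=p[:,:2];c=q.mean(0);w,v=np.linalg.eigh(np.cov((q-c).T));d=v[:,-1]*np.sign(v[1,-1]);t=(q-c)@d;nn=np.array([-d[1],d[0]]);y=(q-c)@nn
    print(n,len(p),"dir",d,"ends",c+d*t.min(),c+d*t.max(),np.ptp(t))
    for lo in np.arange(t.min(),t.max(),.025):
        k=(t>=lo)&(t<lo+.025)
        if k.sum()>3:print(round(lo-t.min(),3),"w",y[k].min(),y[k].max(),"mid",c+d*(lo+.0125)+nn*(y[k].min()+y[k].max())/2,"zmax",p[k,2].max())
E
```

```text
[ 0.53  -0.07   0.281] [-32.9  27.3  22.3  96.1  23.3  80.5 -37.7]
7 rows: t cm [ 0.62 -0.93  2.2 ] w [-0.002  0.004 -0.002] |t|mm 24.0 deg 0.3
 via [[0.54, -0.08, 0.24], [0.54, -0.1, 0.2], [0.55, -0.11, 0.16]]
side 272 dir [0.308 0.951] ends [ 0.481 -0.355] [ 0.535 -0.191] 0.17287841547038563
0.0 w -0.017985694705891602 0.008412159000584606 mid [ 0.49  -0.345] zmax 0.03231096810432932
0.025 w -0.017768223169292708 0.010894903235782415 mid [ 0.496 -0.321] zmax 0.032482659945115455
0.05 w -0.010158552990070518 0.007686552277279185 mid [ 0.502 -0.296] zmax 0.028670278521192416
0.075 w -0.010045556942879359 0.0075372677879945735 mid [ 0.509 -0.272] zmax 0.03002231508560116
0.1 w -0.009246520687522722 0.008683078189665249 mid [ 0.516 -0.248] zmax 0.032766474982618865
0.125 w -0.01035088337414438 0.015102800746132173 mid [ 0.521 -0.224] zmax 0.039734401856056034
0.15 w -0.023015895282819138 0.01918358152422628 mid [ 0.533 -0.201] zmax 0.0428324300928935
wrist 1340 dir [0.297 0.955] ends [ 0.487 -0.356] [ 0.538 -0.194] 0.16978461597508274
0.0 w -0.013344179809292903 0.011756404482325906 mid [ 0.492 -0.344] zmax 0.0307692168041529
0.025 w -0.01378130956168976 0.012112181835653244 mid [ 0.499 -0.32 ] zmax 0.0298170262921863
0.05 w -0.011585831983353688 0.010185930879027916 mid [ 0.506 -0.296] zmax 0.029645008558719155
0.075 w -0.011305824309723407 0.00980113032833666 mid [ 0.514 -0.273] zmax 0.030525147238552652
0.1 w -0.011130888713398839 0.010028443256533669 mid [ 0.521 -0.249] zmax 0.03140235314839551
0.125 w -0.018898954221557913 0.016949355188709242 mid [ 0.529 -0.225] zmax 0.040439030812022325
0.15 w -0.019289428294207073 0.01865471657344795 mid [ 0.536 -0.201] zmax 0.04084242243029801
```

View pics/c3.png

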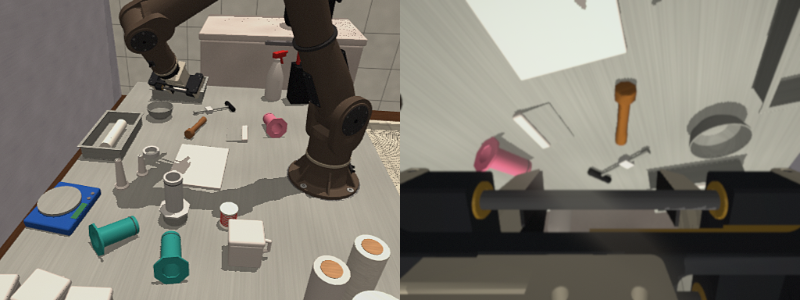

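```bash
sed -i 's/^at=.*;th/at=np.array([.297,.955,0]);th/; s/^xt=.*;Rt/xt=np.array([.955,-.297,0]);Rt/; s/^kn=.*;gt/kn=np.array([.534,-.206,.020]);gt/' tp.py; python3 - <<'E'
from tp import *
A=now();B=T(Rt,gt-zt*.086);plan(A,B,9);plan(B,T(Rt,gt-zt*.006),5)
E
```

```text
9 rows: t cm [ 0.5  -0.81  2.1 ] w [-0.002  0.003 -0.002] |t|mm 23.0 deg 0.2
 via [[0.53, -0.09, 0.23], [0.54, -0.11, 0.19], [0.55, -0.13, 0.14]]
5 rows: t cm [0.  0.  1.6] w [0. 0. 0.] |t|mm 16.0 deg 0.0
 via [[0.55, -0.16, 0.08], [0.54, -0.17, 0.06], [0.54, -0.19, 0.04]]
```

Emit:
apply_moves([
  {"gripper":1,"tx":0.5,"ty":-0.81,"tz":2.1,"wx":-0.002,"wy":0.003,"wz":-0.002},
  {"gripper":1,"tx":0.5,"ty":-0.81,"tz":2.1,"wx":-0.002,"wy":0.003,"wz":-0.002},
  {"gripper":1,"tx":0.5,"ty":-0.81,"tz":2.1,"wx":-0.002,"wy":0.003,"wz":-0.002},
  {"gripper":1,"tx":0.5,"ty":-0.81,"tz":2.1,"wx":-0.002,"wy":0.003,"wz":-0.002},
  {"gripper":1,"tx":0.5,"ty":-0.81,"tz":2.1,"wx":-0.002,"wy":0.003,"wz":-0.002},
])

```text
time_s: 10.72
position: [0.5429, -0.1091, 0.1732]
ee_rot: [[0.954, -0.229, -0.195], [-0.3, -0.736, -0.606], [-0.005, 0.637, -0.771]]
ft_force: [-0.1, 0.5, -0.2]
width: 0.0914
```

Emit:
apply_moves([
  {"gripper":1,"tx":0.5,"ty":-0.81,"tz":2.1,"wx":-0.002,"wy":0.003,"wz":-0.002},
  {"gripper":1,"tx":0.5,"ty":-0.81,"tz":2.1,"wx":-0.002,"wy":0.003,"wz":-0.002},
  {"gripper":1,"tx":0.5,"ty":-0.81,"tz":2.1,"wx":-0.002,"wy":0.003,"wz":-0.002},
  {"gripper":1,"tx":0.5,"ty":-0.81,"tz":2.1,"wx":-0.002,"wy":0.003,"wz":-0.002},
  {"gripper":1,"tx":0,"ty":0,"tz":0,"wx":0,"wy":0,"wz":0},
])

```text
time_s: 11.13
position: [0.5513, -0.1436, 0.0858]
ee_rot: [[0.957, -0.217, -0.19], [-0.289, -0.732, -0.617], [-0.005, 0.645, -0.764]]
ft_force: [-1.1, -0.3, 1.0]
width: 0.0919
```

```bash
python3 - <<'E'
from tp import *
s=arm.state();print(s["position"],s["joint_positions"].round(1));A=now()
plan(A,T(Rt,gt-zt*.006),6)
E
```

```text
[ 0.551 -0.144  0.086] [-25.9  42.6  21.9 104.1  26.1  56.3 -42.4]
6 rows: t cm [0.03 0.12 1.33] w [ 0.001 -0.     0.002] |t|mm 13.0 deg 0.1
 via [[0.55, -0.16, 0.07], [0.54, -0.17, 0.06], [0.54, -0.18, 0.04]]
```

Emit:
apply_moves([
  {"gripper":1,"tx":0.03,"ty":0.15,"tz":1.6,"wx":0.001,"wy":0,"wz":0.002},
  {"gripper":1,"tx":0.03,"ty":0.15,"tz":1.6,"wx":0.001,"wy":0,"wz":0.002},
  {"gripper":1,"tx":0.03,"ty":0.15,"tz":1.6,"wx":0.001,"wy":0,"wz":0.002},
  {"gripper":1,"tx":0.03,"ty":0.15,"tz":1.6,"wx":0.001,"wy":0,"wz":0.002},
  {"gripper":1,"tx":0.03,"ty":0.15,"tz":1.4,"wx":0.001,"wy":0,"wz":0.002},
])

```text
time_s: 11.55
position: [0.5388, -0.1963, 0.0341]
ee_rot: [[0.956, -0.23, -0.184], [-0.295, -0.734, -0.612], [0.006, 0.639, -0.769]]
ft_force: [-0.1, -0.6, -0.1]
width: 0.0918
```

Emit:
apply_moves([
  {"gripper":1,"tx":0,"ty":0,"tz":0.1,"wx":0,"wy":0,"wz":0},
  {"gripper":1,"tx":0,"ty":0,"tz":0,"wx":0,"wy":0,"wz":0},
])

```text
time_s: 11.72
position: [0.5383, -0.1969, 0.0334]
ee_rot: [[0.955, -0.23, -0.185], [-0.296, -0.733, -0.612], [0.005, 0.64, -0.768]]
ft_force: [0.1, 1.1, -0.5]
width: 0.0922
```

```bash
python3 - <<'E'
from tp import *
s=arm.state();print(s["position"],s["ft_force"]);A=now()
plan(A,T(Rt,gt-zt*.006),1)
E
```

```text
[ 0.538 -0.197  0.033] [ 0.117  1.062 -0.52 ]
1 rows: t cm [-0.14 -0.1   0.46] w [-0.004 -0.005 -0.002] |t|mm 4.0 deg 0.4
 via [[0.54, -0.2, 0.03], [0.54, -0.2, 0.03], [0.54, -0.2, 0.03]]
```

Emit:
apply_moves([
  {"gripper":1,"tx":-0.13,"ty":-0.1,"tz":0.35,"wx":0,"wy":0,"wz":0},
  {"gripper":0,"tx":0,"ty":0,"tz":0,"wx":0,"wy":0,"wz":0},
  {"gripper":0,"tx":0,"ty":0,"tz":0,"wx":0,"wy":0,"wz":0},
  {"gripper":0,"tx":0,"ty":0,"tz":0,"wx":0,"wy":0,"wz":0},
  {"gripper":0,"tx":0,"ty":0,"tz":0,"wx":0,"wy":0,"wz":0},
])

```text
time_s: 12.13
position: [0.5369, -0.1978, 0.0293]
ee_rot: [[0.956, -0.229, -0.185], [-0.294, -0.734, -0.612], [0.005, 0.64, -0.769]]
ft_force: [0.4, 0.2, -0.0]
width: 0.0697
```

Emit:
apply_moves([
  {"gripper":0,"tx":0,"ty":0,"tz":0,"wx":0,"wy":0,"wz":0},
  {"gripper":0,"tx":0,"ty":0,"tz":0,"wx":0,"wy":0,"wz":0},
  {"gripper":0,"tx":0,"ty":0,"tz":0,"wx":0,"wy":0,"wz":0},
  {"gripper":0,"tx":0,"ty":0,"tz":0,"wx":0,"wy":0,"wz":0},
  {"gripper":0,"tx":0,"ty":0,"tz":0,"wx":0,"wy":0,"wz":0},
])

```text
time_s: 12.55
position: [0.5366, -0.1982, 0.0291]
ee_rot: [[0.956, -0.229, -0.185], [-0.295, -0.733, -0.612], [0.005, 0.64, -0.768]]
ft_force: [0.3, -0.2, -0.1]
width: 0.0397
```

Emit:
apply_moves([
  {"gripper":0,"tx":0,"ty":0,"tz":0,"wx":0,"wy":0,"wz":0},
  {"gripper":0,"tx":0,"ty":0.6,"tz":-0.75,"wx":0,"wy":0,"wz":0},
  {"gripper":0,"tx":0,"ty":1.3,"tz":-1.55,"wx":0,"wy":0,"wz":0},
  {"gripper":0,"tx":0,"ty":1.6,"tz":-1.9,"wx":0,"wy":0,"wz":0},
  {"gripper":0,"tx":0,"ty":1.6,"tz":-1.9,"wx":0,"wy":0,"wz":0},
])

```text
time_s: 12.97
position: [0.5358, -0.1982, 0.1097]
ee_rot: [[0.956, -0.229, -0.186], [-0.295, -0.733, -0.612], [0.004, 0.64, -0.768]]
ft_force: [0.2, -0.4, -1.0]
width: 0.0394
```

Emit:
apply_moves([
  {"gripper":0,"tx":0,"ty":1.6,"tz":-1.9,"wx":0,"wy":0,"wz":0},
  {"gripper":0,"tx":0,"ty":1.6,"tz":-1.9,"wx":0,"wy":0,"wz":0},
  {"gripper":0,"tx":0,"ty":1.6,"tz":-1.9,"wx":0,"wy":0,"wz":0},
  {"gripper":0,"tx":0,"ty":1.6,"tz":-1.9,"wx":0,"wy":0,"wz":0},
  {"gripper":0,"tx":0,"ty":1.6,"tz":-1.9,"wx":0,"wy":0,"wz":0},
])

```text
time_s: 13.38
position: [0.5349, -0.1987, 0.2345]
ee_rot: [[0.955, -0.23, -0.185], [-0.295, -0.734, -0.612], [0.005, 0.639, -0.769]]
ft_force: [0.5, -0.2, -0.5]
width: 0.0397
```

```bash
cat > tf.py <<'E'
from tp import *
def brown(f,c,r,zlo=.004):
    P=f["P"];I=f["frame"].astype(int)
    m=(I[...,0]>I[...,2]*1.6+10)&(I[...,0]>I[...,1]*1.25)&(P[...,2]>zlo)&(np.linalg.norm(P-c,axis=-1)<r)
    return P[m]
def axis(p):
    c=np.median(p,0);d=np.array([0,0,0.])
    for _ in range(5):
        w,v=np.linalg.eigh(np.cov((p-p.mean(0)).T));d=v[:,-1];break
    t=(p-p.mean(0))@d
    return d,p.mean(0)+d*t.min(),p.mean(0)+d*t.max(),np.ptp(t)
E
python3 - <<'E'
from tf import *
s=arm.state();print(s["position"],s["joint_positions"].round(1),s["ft_force"],s["width"]);print(s["ee_rot"])
for n in("side","wrist","top"):
    f=grab(n);p=brown(f,s["position"],.22);
    if len(p)>20:print(n,len(p),*axis(p))
E
```

```text
[ 0.535 -0.199  0.235] [-23.5  29.2  24.8 101.9  28.3  66.9 -32.4] [ 0.466 -0.187 -0.546] 0.03972083188803435
[[ 0.955 -0.23  -0.185]
 [-0.295 -0.734 -0.612]
 [ 0.005  0.639 -0.769]]
side 43 [-0.161  0.817  0.554] [ 0.542 -0.205  0.212] [ 0.525 -0.118  0.271] 0.10642416746671195
wrist 4731 [-0.412 -0.781 -0.47 ] [ 0.573 -0.137  0.276] [ 0.49  -0.294  0.182] 0.20186162097784893
top 595 [-0.319 -0.936 -0.152] [ 0.56  -0.139  0.261] [ 0.485 -0.359  0.226] 0.23470248280881617
```

```bash
cat >> tp.py <<'E'
Rg=rot([-.185,-.612,-.768],[.956,-.295,.005]);pg=np.array([.5366,-.1982,.0291])
fd=-at+np.array([0,0,-.03]);fd/=np.linalg.norm(fd)
ft=Rg.T@fd; tipt=Rg.T@(kn+.1575*fd-pg)
bar=np.array([.4965,.285,.167])
def up(head,tip,ft=ft,tipt=tipt):
    x=np.array([np.cos(np.deg2rad(head)),np.sin(np.deg2rad(head)),0])
    A,_=Rn.align_vectors([[0,0,-1],x],[ft,[1,0,0]],weights=[100,1]);R=A.as_matrix()
    return T(R,tip-R@tipt)
E
python3 - <<'E'
from tp import *
print(ft,tipt);A=now()
for h in(-17,-45):
    B=up(h,bar+[0,0,.07]);print(h,B[:3,3],B[:3,2]);plan(A,B,24)
E
```

```text
[-0.002  0.749  0.663] [-0.001  0.118  0.117]
-17 [0.494 0.276 0.403] [ 0.22   0.716 -0.663]
24 rows: t cm [-0.75 -2.09 -0.62] w [ 0.064 -0.    -0.   ] |t|mm 23.0 deg 3.7
 via [[0.53, -0.06, 0.21], [0.53, 0.07, 0.23], [0.51, 0.19, 0.3]]
-45 [0.49  0.279 0.403] [ 0.531  0.529 -0.663]
24 rows: t cm [-1.1  -1.85 -0.72] w [0.063 0.001 0.022] |t|mm 22.0 deg 3.8
 via [[0.52, -0.07, 0.22], [0.51, 0.07, 0.24], [0.5, 0.19, 0.3]]
```

Emit:
apply_moves([
  {"gripper":0,"tx":0,"ty":1.7,"tz":-2.1,"wx":0,"wy":0,"wz":0},
  {"gripper":0,"tx":0,"ty":1.7,"tz":-2.1,"wx":0,"wy":0,"wz":0},
  {"gripper":0,"tx":0,"ty":1.7,"tz":-2.1,"wx":0,"wy":0,"wz":0},
])

```text
time_s: 13.78
position: [0.5345, -0.1973, 0.3137]
ee_rot: [[0.956, -0.228, -0.188], [-0.295, -0.734, -0.612], [0.002, 0.64, -0.768]]
ft_force: [0.8, -0.0, -1.9]
width: 0.0395
```

```bash
python3 - <<'E'
from tp import *
A=now();print(A[:3,3])
for h in(-17,-45):
    plan(A,up(h,bar+[0,0,.08]),20)
E
```

```text
[ 0.535 -0.197  0.314]
20 rows: t cm [-0.89 -2.47 -0.36] w [ 0.077  0.    -0.   ] |t|mm 26.0 deg 4.4
 via [[0.53, -0.07, 0.27], [0.52, 0.06, 0.27], [0.51, 0.18, 0.32]]
20 rows: t cm [-1.35 -2.19 -0.49] w [0.075 0.002 0.027] |t|mm 26.0 deg 4.6
 via [[0.51, -0.07, 0.28], [0.5, 0.06, 0.28], [0.5, 0.18, 0.33]]
```

Emit:
apply_moves([
  {"gripper":0,"tx":-1.35,"ty":-2.19,"tz":-0.49,"wx":0.075,"wy":0.002,"wz":0.027},
  {"gripper":0,"tx":-1.35,"ty":-2.19,"tz":-0.49,"wx":0.075,"wy":0.002,"wz":0.027},
  {"gripper":0,"tx":-1.35,"ty":-2.19,"tz":-0.49,"wx":0.075,"wy":0.002,"wz":0.027},
  {"gripper":0,"tx":-1.35,"ty":-2.19,"tz":-0.49,"wx":0.075,"wy":0.002,"wz":0.027},
  {"gripper":0,"tx":-1.35,"ty":-2.19,"tz":-0.49,"wx":0.075,"wy":0.002,"wz":0.027},
])

```text
time_s: 14.2
position: [0.5074, -0.0745, 0.2747]
ee_rot: [[0.913, -0.404, -0.056], [-0.401, -0.862, -0.31], [0.077, 0.305, -0.949]]
ft_force: [0.1, -0.3, -1.4]
width: 0.04
```

Emit:
apply_moves([
  {"gripper":0,"tx":-1.35,"ty":-2.19,"tz":-0.49,"wx":0.075,"wy":0.002,"wz":0.027},
  {"gripper":0,"tx":-1.35,"ty":-2.19,"tz":-0.49,"wx":0.075,"wy":0.002,"wz":0.027},
  {"gripper":0,"tx":-1.35,"ty":-2.19,"tz":-0.49,"wx":0.075,"wy":0.002,"wz":0.027},
  {"gripper":0,"tx":-1.35,"ty":-2.19,"tz":-0.49,"wx":0.075,"wy":0.002,"wz":0.027},
  {"gripper":0,"tx":-1.35,"ty":-2.19,"tz":-0.49,"wx":0.075,"wy":0.002,"wz":0.027},
])

```text
time_s: 14.62
position: [0.4965, 0.0552, 0.2755]
ee_rot: [[0.85, -0.511, 0.126], [-0.517, -0.856, 0.012], [0.102, -0.075, -0.992]]
ft_force: [-0.1, 0.3, -2.0]
width: 0.0395
```

Emit:
apply_moves([
  {"gripper":0,"tx":-1.35,"ty":-2.19,"tz":-0.49,"wx":0.075,"wy":0.002,"wz":0.027},
  {"gripper":0,"tx":-1.35,"ty":-2.19,"tz":-0.49,"wx":0.075,"wy":0.002,"wz":0.027},
  {"gripper":0,"tx":-1.35,"ty":-2.19,"tz":-0.49,"wx":0.075,"wy":0.002,"wz":0.027},
  {"gripper":0,"tx":-1.35,"ty":-2.19,"tz":-0.49,"wx":0.075,"wy":0.002,"wz":0.027},
  {"gripper":0,"tx":-1.35,"ty":-2.19,"tz":-0.49,"wx":0.075,"wy":0.002,"wz":0.027},
])

```text
time_s: 15.03
position: [0.4937, 0.1784, 0.3171]
ee_rot: [[0.776, -0.535, 0.333], [-0.626, -0.718, 0.304], [0.076, -0.445, -0.892]]
ft_force: [0.7, -0.0, -1.7]
width: 0.0397
```

```bash
python3 - <<'E'
from tp import *
A=now();s=arm.state();print(A[:3,3],s["joint_positions"].round(1),s["width"])
plan(A,up(-45,bar+[0,0,.08]),6)
fs=[grab(n) for n in("side","wrist")]
cv2.imwrite("pics/c4.png",cv2.resize(np.hstack([f["frame"] for f in fs])[:,:,::-1],(800,300)))
E
```

```text
[0.494 0.178 0.317] [-31.   -0.1  12.1 118.7 -17.1  37.9 -45.3] 0.03967579658061344
6 rows: t cm [-1.09 -1.97 -0.58] w [0.063 0.001 0.022] |t|mm 23.0 deg 3.8
 via [[0.49, 0.21, 0.34], [0.49, 0.23, 0.36], [0.49, 0.26, 0.39]]
```

View pics/c4.png

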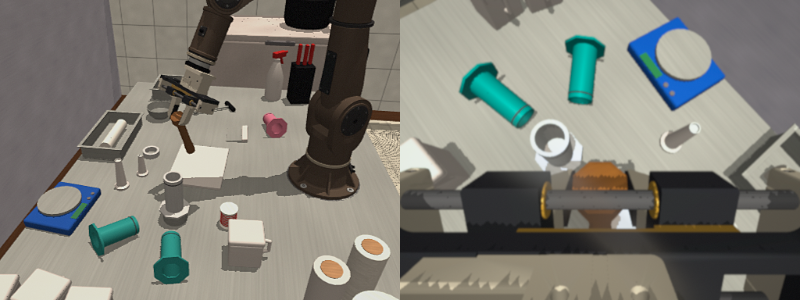

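Side view: tamper held by the knob, foot at about (190,152), the barrel upright on its cup at (173,190). I finish the turn.

Emit:
apply_moves([
  {"gripper":0,"tx":-1.09,"ty":-1.97,"tz":-0.58,"wx":0.063,"wy":0.001,"wz":0.022},
  {"gripper":0,"tx":-1.09,"ty":-1.97,"tz":-0.58,"wx":0.063,"wy":0.001,"wz":0.022},
  {"gripper":0,"tx":-1.09,"ty":-1.97,"tz":-0.58,"wx":0.063,"wy":0.001,"wz":0.022},
])

```text
time_s: 15.38
position: [0.4941, 0.2329, 0.3592]
ee_rot: [[0.741, -0.513, 0.434], [-0.671, -0.607, 0.426], [0.045, -0.607, -0.794]]
ft_force: [-0.2, 0.9, -2.2]
width: 0.0396
```

Emit:
apply_moves([
  {"gripper":0,"tx":-1.09,"ty":-1.97,"tz":-0.58,"wx":0.063,"wy":0.001,"wz":0.022},
  {"gripper":0,"tx":-1.09,"ty":-1.97,"tz":-0.58,"wx":0.063,"wy":0.001,"wz":0.022},
  {"gripper":0,"tx":-1.09,"ty":-1.97,"tz":-0.58,"wx":0.063,"wy":0.001,"wz":0.022},
  {"gripper":0,"tx":0,"ty":0,"tz":0,"wx":0,"wy":0,"wz":0},
  {"gripper":0,"tx":0,"ty":0,"tz":0,"wx":0,"wy":0,"wz":0},
])

```text
time_s: 15.8
position: [0.4913, 0.2804, 0.4099]
ee_rot: [[0.708, -0.469, 0.528], [-0.706, -0.474, 0.526], [0.004, -0.745, -0.667]]
ft_force: [-0.3, -0.7, -2.6]
width: 0.0395
```

```bash
cat > tc.py <<'E'
from tf import *
from scipy.optimize import least_squares
import pickle
def check():
    A=now();s=arm.state();print(A[:3,3],s["joint_positions"].round(1),s["ft_force"],s["width"])
    tip=A[:3,:3]@tipt+A[:3,3];ax=A[:3,:3]@ft;print("model tip",tip,"ax",ax)
    for n in("side","top"):
        f=grab(n);pickle.dump(f,open(n+"4.pkl","wb"))
        p=brown(f,tip-ax*.07,.085)
        if len(p)<30: print(n,len(p));continue
        # radius profile: foot 15 (0-30 mm), shaft 12.5
        u=(p-tip)@-ax
        k=(u>-.01)&(u<.125);p=p[k]
        def res(v):
            a=np.array([v[2],v[3],-1]);a/=np.linalg.norm(a);o=np.array([v[0],v[1],tip[2]]);e=p-o
            h=-(e@a);r=np.linalg.norm(np.cross(e,a),axis=1);return r-np.interp(h,[0,.03,.045],[.015,.015,.0125])
        q=least_squares(res,[tip[0],tip[1],0,0],loss="soft_l1",f_scale=.001)
        print(n,len(p),"tip xy",q.x[:2],"slope",q.x[2:],"rms",np.sqrt((q.fun**2).mean()),"zmin",np.percentile(p[:,2],1),"zmax",p[:,2].max())
        # barrel outlet ring (top, z~.167)
        P=f["P"];m=(abs(P[...,2]-.166)<.005)&(np.hypot(P[...,0]-.4965,P[...,1]-.285)<.035)
        if m.sum()>8:
            c,r=cv2.minEnclosingCircle(P[m][:,:2].astype(np.float32));print("   outlet",m.sum(),np.round(c,4),round(r,4))
check()
E
python3 tc.py
```

```text
[0.491 0.28  0.41 ] [-36.6  -7.5   8.3 123.  -33.9  21.  -45.5] [-0.303 -0.717 -2.571] 0.03947480665627941
model tip [0.497 0.286 0.244] ax [-0.003 -0.005 -1.   ]
side 578 tip xy [0.498 0.284] slope [ 0.007 -0.006] rms 0.0011337699233922817 zmin 0.24471835514410664 zmax 0.3687367890105901
   outlet 175 [0.495 0.286] 0.0291
top 0
```

Emit:
apply_moves([
  {"gripper":0,"tx":-0.04,"ty":1.5,"tz":1.34,"wx":0,"wy":0,"wz":0},
  {"gripper":0,"tx":-0.04,"ty":1.5,"tz":1.34,"wx":0,"wy":0,"wz":0},
  {"gripper":0,"tx":-0.04,"ty":1.5,"tz":1.34,"wx":0,"wy":0,"wz":0},
  {"gripper":0,"tx":-0.04,"ty":1.5,"tz":1.34,"wx":0,"wy":0,"wz":0},
  {"gripper":0,"tx":-0.04,"ty":1.0,"tz":0.9,"wx":0,"wy":0,"wz":0},
])

```text
time_s: 16.32
position: [0.491, 0.2809, 0.3212]
ee_rot: [[0.71, -0.466, 0.528], [-0.704, -0.478, 0.525], [0.007, -0.745, -0.668]]
ft_force: [9.6, 10.4, 11.9]
width: 0.0398
```

```bash
python3 tc.py
```

```text
[0.491 0.281 0.321] [-56.1  -2.8  28.5 132.7 -75.6  12.2  -1.6] [ 9.648 10.41  11.922] 0.03975606339121443
model tip [0.497 0.286 0.155] ax [-0.001 -0.008 -1.   ]
side 470 tip xy [0.497 0.285] slope [ 0.006 -0.004] rms 0.0011971623080505609 zmin 0.1629644492953758 zmax 0.2798789094774661
   outlet 183 [0.495 0.285] 0.0295
top 2
```

Emit:
apply_moves([
  {"gripper":0,"tx":0,"ty":-1.0,"tz":-0.9,"wx":0,"wy":0,"wz":0},
  {"gripper":0,"tx":0,"ty":-1.5,"tz":-1.34,"wx":0,"wy":0,"wz":0},
  {"gripper":0,"tx":0,"ty":-1.5,"tz":-1.34,"wx":0,"wy":0,"wz":0},
])

```text
time_s: 16.67
position: [0.4901, 0.2835, 0.3688]
ee_rot: [[0.706, -0.475, 0.526], [-0.708, -0.466, 0.53], [-0.007, -0.747, -0.665]]
ft_force: [0.4, 1.0, -0.4]
width: 0.0396
```

```bash
cat > st.py <<'E'
from h import *
np.set_printoptions(suppress=True,precision=3)
s=arm.state();print(s["time_s"],s["position"],s["joint_positions"],"v",s["joint_vel"].round(1),s["ft_force"],s["width"]);print(s["ee_rot"])
E
python3 st.py
```

```text
16.6667 [0.49  0.283 0.369] [-47.756  -6.015  18.756 127.818 -44.643  15.278 -34.572] v [  48.2  -13.7  -51.4  -26.   119.7   23.8 -125.4] [ 0.376  0.956 -0.393] 0.03962155589698812
[[ 0.706 -0.475  0.526]
 [-0.708 -0.466  0.53 ]
 [-0.007 -0.747 -0.665]]
```

Emit:
apply_moves([
  {"gripper":0,"tx":0,"ty":-1.3,"tz":-1.2,"wx":0,"wy":0,"wz":0},
  {"gripper":0,"tx":0,"ty":-1.3,"tz":-1.2,"wx":-0.04,"wy":0,"wz":0},
  {"gripper":0,"tx":0,"ty":0,"tz":0,"wx":-0.08,"wy":0,"wz":0},
  {"gripper":0,"tx":0,"ty":0,"tz":0,"wx":-0.08,"wy":0,"wz":0},
  {"gripper":0,"tx":0,"ty":0,"tz":0,"wx":-0.08,"wy":0,"wz":0},
])

```text
time_s: 17.08
position: [0.4907, 0.2813, 0.4058]
ee_rot: [[0.702, -0.604, 0.378], [-0.712, -0.592, 0.377], [-0.004, -0.534, -0.846]]
ft_force: [-0.1, 0.8, -2.5]
width: 0.0396
```

Emit:
apply_moves([
  {"gripper":0,"tx":0,"ty":0,"tz":0,"wx":-0.08,"wy":0,"wz":0},
  {"gripper":0,"tx":0,"ty":0,"tz":0,"wx":-0.08,"wy":0,"wz":0},
  {"gripper":0,"tx":0,"ty":0,"tz":0,"wx":-0.08,"wy":0,"wz":0},
  {"gripper":0,"tx":0,"ty":0,"tz":0,"wx":-0.08,"wy":0,"wz":0},
  {"gripper":0,"tx":0,"ty":0,"tz":0,"wx":-0.08,"wy":0,"wz":0},
])

```text
time_s: 17.5
position: [0.4906, 0.2823, 0.4054]
ee_rot: [[0.703, -0.702, 0.114], [-0.712, -0.693, 0.115], [-0.002, -0.162, -0.987]]
ft_force: [0.5, 0.9, -0.5]
width: 0.0397
```

Emit:
apply_moves([
  {"gripper":0,"tx":0,"ty":0,"tz":0,"wx":-0.08,"wy":0,"wz":0},
  {"gripper":0,"tx":0,"ty":0,"tz":0,"wx":-0.08,"wy":0,"wz":0},
  {"gripper":0,"tx":0,"ty":0,"tz":0,"wx":0,"wy":0,"wz":0},
])

```text
time_s: 17.75
position: [0.491, 0.284, 0.4032]
ee_rot: [[0.705, -0.709, -0.001], [-0.709, -0.705, 0.002], [-0.002, -0.0, -1.0]]
ft_force: [-0.8, 1.2, -2.6]
width: 0.0401
```

```bash
python3 st.py; python3 -c "
from tp import *
A=now();x=np.array([-1,1,0])*.7071
V=T(rot([0,0,-1],[0.7071,0.7071,0]),[.49,.283,.41]);plan(A,V,14)
F=up(135,bar+[0,0,.06]);print(F)
"
```

```text
17.75 [0.491 0.284 0.403] [-38.328  14.593   3.914  83.968  -1.112  81.484 -79.568] v [ 0.2 -3.8  0.6  5.6 -1.2 -8.8  2.4] [-0.816  1.171 -2.633] 0.04006837881156609
[[ 0.705 -0.709 -0.001]
 [-0.709 -0.705  0.002]
 [-0.002 -0.    -1.   ]]
14 rows: t cm [-0.01  0.01 -0.05] w [-0.     0.    -0.112] |t|mm 0.0 deg 6.4
 via [[0.49, 0.28, 0.4], [0.49, 0.28, 0.41], [0.49, 0.28, 0.41]]
[[-0.707  0.467 -0.531  0.503]
 [ 0.707  0.47  -0.529  0.291]
 [ 0.002 -0.749 -0.663  0.393]
 [ 0.     0.     0.     1.   ]]
```

Emit:
apply_moves([
  {"gripper":0,"tx":0,"ty":0,"tz":0,"wx":0,"wy":0,"wz":-0.12},
  {"gripper":0,"tx":0,"ty":0,"tz":0,"wx":0,"wy":0,"wz":-0.12},
  {"gripper":0,"tx":0,"ty":0,"tz":0,"wx":0,"wy":0,"wz":-0.12},
  {"gripper":0,"tx":0,"ty":0,"tz":0,"wx":0,"wy":0,"wz":-0.12},
  {"gripper":0,"tx":0,"ty":0,"tz":0,"wx":0,"wy":0,"wz":-0.12},
])

```text
time_s: 18.17
position: [0.4902, 0.2823, 0.4046]
ee_rot: [[0.983, -0.182, 0.005], [-0.182, -0.983, 0.007], [0.004, -0.008, -1.0]]
ft_force: [0.7, 0.1, -1.1]
width: 0.0394
```

Emit:
apply_moves([
  {"gripper":0,"tx":0,"ty":0,"tz":0,"wx":0,"wy":0,"wz":-0.12},
  {"gripper":0,"tx":0,"ty":0,"tz":0,"wx":0,"wy":0,"wz":-0.12},
  {"gripper":0,"tx":0,"ty":0,"tz":0,"wx":0,"wy":0,"wz":-0.12},
  {"gripper":0,"tx":0,"ty":0,"tz":0,"wx":0,"wy":0,"wz":-0.12},
  {"gripper":0,"tx":0,"ty":0,"tz":0,"wx":0,"wy":0,"wz":-0.12},
])

```text
time_s: 18.58
position: [0.4901, 0.2823, 0.4047]
ee_rot: [[0.914, 0.405, 0.005], [0.405, -0.914, 0.007], [0.007, -0.004, -1.0]]
ft_force: [0.2, 0.5, -0.3]
width: 0.0395
```

Emit:
apply_moves([
  {"gripper":0,"tx":0,"ty":0,"tz":0,"wx":0,"wy":0,"wz":-0.12},
  {"gripper":0,"tx":0,"ty":0,"tz":0,"wx":0,"wy":0,"wz":-0.12},
  {"gripper":0,"tx":0,"ty":0,"tz":0,"wx":0,"wy":0,"wz":-0.12},
  {"gripper":0,"tx":0,"ty":0,"tz":0,"wx":0,"wy":0,"wz":-0.12},
  {"gripper":0,"tx":0,"ty":0,"tz":0,"wx":0,"wy":0,"wz":-0.12},
])

```text
time_s: 19.0
position: [0.4901, 0.2823, 0.4047]
ee_rot: [[0.526, 0.851, 0.005], [0.85, -0.526, 0.007], [0.008, 0.001, -1.0]]
ft_force: [-0.1, 0.5, -1.3]
width: 0.0397
```

Emit:
apply_moves([
  {"gripper":0,"tx":0,"ty":0,"tz":0,"wx":0,"wy":0,"wz":-0.12},
  {"gripper":0,"tx":0,"ty":0,"tz":0,"wx":0,"wy":0,"wz":-0.12},
  {"gripper":0,"tx":0,"ty":0,"tz":0,"wx":0,"wy":0,"wz":-0.12},
  {"gripper":0,"tx":0,"ty":0,"tz":0,"wx":0,"wy":0,"wz":-0.12},
  {"gripper":0,"tx":0,"ty":0,"tz":0,"wx":0,"wy":0,"wz":-0.12},
])

```text
time_s: 19.42
position: [0.4901, 0.2823, 0.4047]
ee_rot: [[-0.046, 0.999, 0.005], [0.999, 0.046, 0.007], [0.006, 0.005, -1.0]]
ft_force: [0.1, 0.2, -1.2]
width: 0.0396
```

Emit:
apply_moves([
  {"gripper":0,"tx":0,"ty":0,"tz":0,"wx":0,"wy":0,"wz":-0.12},
  {"gripper":0,"tx":0,"ty":0,"tz":0,"wx":0,"wy":0,"wz":-0.12},
  {"gripper":0,"tx":0,"ty":0,"tz":0,"wx":0,"wy":0,"wz":-0.12},
  {"gripper":0,"tx":0,"ty":0,"tz":0,"wx":0,"wy":0,"wz":-0.12},
  {"gripper":0,"tx":0,"ty":0,"tz":0,"wx":0,"wy":0,"wz":-0.12},
])

```text
time_s: 19.83
position: [0.4901, 0.2823, 0.4048]
ee_rot: [[-0.602, 0.798, 0.005], [0.798, 0.602, 0.006], [0.002, 0.008, -1.0]]
ft_force: [0.3, -0.3, -1.6]
width: 0.0399
```

Emit:
apply_moves([
  {"gripper":0,"tx":0,"ty":0,"tz":0,"wx":0,"wy":0,"wz":-0.12},
  {"gripper":0,"tx":0,"ty":0,"tz":0,"wx":0,"wy":0,"wz":0},
])

```text
time_s: 20.0
position: [0.4901, 0.2822, 0.4047]
ee_rot: [[-0.694, 0.72, 0.005], [0.72, 0.694, 0.006], [0.001, 0.008, -1.0]]
ft_force: [-0.3, 0.6, -2.0]
width: 0.0399
```

```bash
python3 st.py; python3 -c "
from tp import *
A=now()
plan(A,up(135,bar+[0,0,.06]),11)
"
```

```text
20.0 [0.49  0.282 0.405] [-18.284  16.094 -22.854  82.675   6.156  82.03   92.799] v [ -1.1   0.1   1.7  -0.   -0.4   0.3 -11.7] [-0.291  0.647 -1.987] 0.03987255013618868
[[-0.694  0.72   0.005]
 [ 0.72   0.694  0.006]
 [ 0.001  0.008 -1.   ]]
11 rows: t cm [-0.02  0.18  0.04] w [ 0.078 -0.001 -0.002] |t|mm 1.0 deg 4.5
 via [[0.49, 0.29, 0.4], [0.5, 0.29, 0.4], [0.5, 0.29, 0.4]]
```

Emit:
apply_moves([
  {"gripper":0,"tx":0,"ty":0,"tz":0,"wx":0,"wy":0,"wz":0.12},
  {"gripper":0,"tx":0,"ty":0,"tz":0,"wx":0,"wy":0,"wz":0.12},
  {"gripper":0,"tx":0,"ty":0,"tz":0,"wx":0,"wy":0,"wz":0.12},
  {"gripper":0,"tx":0,"ty":0,"tz":0,"wx":0,"wy":0,"wz":0.12},
  {"gripper":0,"tx":0,"ty":0,"tz":0,"wx":0,"wy":0,"wz":0.12},
])

```text
time_s: 20.42
position: [0.49, 0.2825, 0.4045]
ee_rot: [[-0.151, 0.988, 0.005], [0.988, 0.151, 0.006], [0.005, 0.005, -1.0]]
ft_force: [-0.2, -0.1, -1.2]
width: 0.0398
```

Emit:
apply_moves([
  {"gripper":0,"tx":0,"ty":0,"tz":0,"wx":0,"wy":0,"wz":0.12},
  {"gripper":0,"tx":0,"ty":0,"tz":0,"wx":0,"wy":0,"wz":0.12},
  {"gripper":0,"tx":0,"ty":0,"tz":0,"wx":0,"wy":0,"wz":0.12},
  {"gripper":0,"tx":0,"ty":0,"tz":0,"wx":0,"wy":0,"wz":0.12},
  {"gripper":0,"tx":0,"ty":0,"tz":0,"wx":0,"wy":0,"wz":0.12},
])

```text
time_s: 20.83
position: [0.49, 0.2825, 0.4045]
ee_rot: [[0.433, 0.901, 0.005], [0.901, -0.433, 0.006], [0.007, 0.002, -1.0]]
ft_force: [-0.6, -0.8, -1.6]
width: 0.0398
```

Emit:
apply_moves([
  {"gripper":0,"tx":0,"ty":0,"tz":0,"wx":0,"wy":0,"wz":0.12},
  {"gripper":0,"tx":0,"ty":0,"tz":0,"wx":0,"wy":0,"wz":0.12},
  {"gripper":0,"tx":0,"ty":0,"tz":0,"wx":0,"wy":0,"wz":0.12},
  {"gripper":0,"tx":0,"ty":0,"tz":0,"wx":0,"wy":0,"wz":0.12},
  {"gripper":0,"tx":0,"ty":0,"tz":0,"wx":0,"wy":0,"wz":0.12},
])

```text
time_s: 21.25
position: [0.49, 0.2825, 0.4046]
ee_rot: [[0.866, 0.499, 0.005], [0.499, -0.866, 0.006], [0.007, -0.003, -1.0]]
ft_force: [0.1, -1.6, -0.2]
width: 0.04
```

```bash
python3 st.py; python3 -c "
from tp import *
A=now()
for h in (27,35):plan(A,up(h,bar+[0,0,.06]),11)
"
```

```text
21.25 [0.49  0.283 0.405] [-30.175  14.645  -6.782  83.675   1.614  81.36   -7.011] v [ -9.1  -0.9  12.2   0.8  -3.2  -0.4 -78.9] [ 0.076 -1.623 -0.188] 0.040030590823074544
[[ 0.866  0.499  0.005]
 [ 0.499 -0.866  0.006]
 [ 0.007 -0.003 -1.   ]]
11 rows: t cm [0.06 0.13 0.06] w [0.077 0.002 0.005] |t|mm 1.0 deg 4.4
 via [[0.49, 0.28, 0.4], [0.5, 0.28, 0.4], [0.5, 0.28, 0.4]]
11 rows: t cm [0.07 0.13 0.06] w [ 0.077 -0.004 -0.007] |t|mm 1.0 deg 4.4
 via [[0.49, 0.28, 0.4], [0.5, 0.28, 0.4], [0.5, 0.28, 0.4]]
```

Emit:
apply_moves([
  {"gripper":0,"tx":0.07,"ty":0.13,"tz":0.06,"wx":0.077,"wy":-0.004,"wz":-0.007},
  {"gripper":0,"tx":0.07,"ty":0.13,"tz":0.06,"wx":0.077,"wy":-0.004,"wz":-0.007},
  {"gripper":0,"tx":0.07,"ty":0.13,"tz":0.06,"wx":0.077,"wy":-0.004,"wz":-0.007},
  {"gripper":0,"tx":0.07,"ty":0.13,"tz":0.06,"wx":0.077,"wy":-0.004,"wz":-0.007},
  {"gripper":0,"tx":0.07,"ty":0.13,"tz":0.06,"wx":0.077,"wy":-0.004,"wz":-0.007},
])

```text
time_s: 21.67
position: [0.4966, 0.2793, 0.4013]
ee_rot: [[0.844, 0.494, -0.21], [0.537, -0.781, 0.318], [-0.007, -0.381, -0.925]]
ft_force: [-0.4, 0.1, -1.3]
width: 0.0395
```

```bash
python3 st.py
```

```text
21.6667 [0.497 0.279 0.401] [-16.475  18.312  -7.371  82.615 -19.843  83.635  11.839] v [ 30.5  13.5  -3.1  -1.3 -47.7  11.5  40. ] [-0.387  0.059 -1.267] 0.03951979020946381
[[ 0.844  0.494 -0.21 ]
 [ 0.537 -0.781  0.318]
 [-0.007 -0.381 -0.925]]
```

Emit:
apply_moves([
  {"gripper":0,"tx":0.07,"ty":0.13,"tz":0.06,"wx":0.077,"wy":-0.004,"wz":-0.007},
  {"gripper":0,"tx":0.07,"ty":0.13,"tz":0.06,"wx":0.077,"wy":-0.004,"wz":-0.007},
  {"gripper":0,"tx":0.07,"ty":0.13,"tz":0.06,"wx":0.077,"wy":-0.004,"wz":-0.007},
  {"gripper":0,"tx":0.07,"ty":0.13,"tz":0.06,"wx":0.077,"wy":-0.004,"wz":-0.007},
  {"gripper":0,"tx":0.07,"ty":0.13,"tz":0.06,"wx":0.077,"wy":-0.004,"wz":-0.007},
])

```text
time_s: 22.08
position: [0.502, 0.2774, 0.3951]
ee_rot: [[0.821, 0.403, -0.404], [0.571, -0.59, 0.571], [-0.008, -0.7, -0.714]]
ft_force: [0.8, -0.0, -1.8]
width: 0.0401
```

Emit:
apply_moves([
  {"gripper":0,"tx":0.07,"ty":0.13,"tz":0.06,"wx":0.077,"wy":-0.004,"wz":-0.007},
  {"gripper":0,"tx":0,"ty":0,"tz":0,"wx":0,"wy":0,"wz":0},
  {"gripper":0,"tx":0,"ty":0,"tz":0,"wx":0,"wy":0,"wz":0},
])

```text
time_s: 22.33
position: [0.5028, 0.2769, 0.3921]
ee_rot: [[0.815, 0.378, -0.438], [0.579, -0.543, 0.608], [-0.008, -0.75, -0.662]]
ft_force: [0.9, 0.7, -0.4]
width: 0.0394
```

```bash
python3 tc.py;python3 -c "
from tp import *
A=now()
plan(A,up(35,bar+[0,0,.04]),3)"
```

```text
[0.503 0.277 0.392] [ -3.8  27.7 -10.3  82.4 -39.4  91.8  27.8] [ 0.866  0.718 -0.394] 0.03940725099309349
model tip [0.496 0.283 0.226] ax [-0.009 -0.005 -1.   ]
side 566 tip xy [0.497 0.283] slope [-0.007 -0.002] rms 0.0011999485171411961 zmin 0.22693606339559977 zmax 0.35083750168962413
   outlet 174 [0.495 0.286] 0.0296
top 3
3 rows: t cm [-0.02  0.53  0.45] w [-0.     0.004  0.001] |t|mm 6.0 deg 0.2
 via [[0.5, 0.28, 0.39], [0.5, 0.28, 0.38], [0.5, 0.28, 0.38]]
```

Emit:
apply_moves([
  {"gripper":0,"tx":0.02,"ty":1.3,"tz":1.2,"wx":0,"wy":0,"wz":0},
  {"gripper":0,"tx":0.02,"ty":1.3,"tz":1.2,"wx":0,"wy":0,"wz":0},
  {"gripper":0,"tx":0.02,"ty":1.33,"tz":1.2,"wx":0,"wy":0,"wz":0},
  {"gripper":0,"tx":0.02,"ty":1.33,"tz":1.2,"wx":0,"wy":0,"wz":0},
  {"gripper":0,"tx":0.02,"ty":1.33,"tz":1.2,"wx":0,"wy":0,"wz":0},
])

```text
time_s: 22.85
position: [0.5013, 0.2811, 0.3044]
ee_rot: [[0.811, 0.387, -0.439], [0.585, -0.538, 0.607], [-0.002, -0.749, -0.663]]
ft_force: [-0.7, -0.8, -1.0]
width: 0.0398
```

```bash
python3 tc.py; python3 st.py
```

```text
[0.501 0.281 0.304] [ -4.   31.5 -10.6  88.9 -38.9  83.6  34.6] [-0.687 -0.755 -1.019] 0.039794680699211785
model tip [0.496 0.288 0.138] ax [-0.003 -0.003 -1.   ]
side 382 tip xy [0.496 0.288] slope [0.001 0.   ] rms 0.0012855827350547867 zmin 0.16531332373025143 zmax 0.2633713296804733
   outlet 187 [0.496 0.287] 0.0292
top 7
22.95 [0.5   0.28  0.303] [ -4.021  31.593 -10.538  89.055 -38.846  83.654  34.55 ] v [ 0.3 -1.6 -0.1 -2.9 -1.1  3.1 -1.2] [-0.633  0.359 -1.232] 0.03987133848446866
[[ 0.811  0.383 -0.442]
 [ 0.585 -0.539  0.606]
 [-0.006 -0.75  -0.661]]
```

Emit:
apply_moves([
  {"gripper":0,"tx":-0.04,"ty":1.2,"tz":1.0,"wx":0,"wy":0,"wz":0},
  {"gripper":0,"tx":-0.04,"ty":1.2,"tz":1.0,"wx":0,"wy":0,"wz":0},
  {"gripper":0,"tx":-0.04,"ty":1.2,"tz":1.0,"wx":0,"wy":0,"wz":0},
  {"gripper":0,"tx":0,"ty":0.5,"tz":0.44,"wx":0,"wy":0,"wz":0},
  {"gripper":0,"tx":0,"ty":0.4,"tz":0.35,"wx":0,"wy":0,"wz":0},
])

```text
time_s: 23.37
position: [0.5009, 0.2779, 0.2436]
ee_rot: [[0.812, 0.383, -0.441], [0.584, -0.538, 0.608], [-0.005, -0.751, -0.66]]
ft_force: [-1.2, -1.9, 11.2]
width: 0.0399
```

Emit:
apply_moves([
  {"gripper":0,"tx":0,"ty":0.4,"tz":0.35,"wx":0,"wy":0,"wz":0},
  {"gripper":0,"tx":0,"ty":0.4,"tz":0.35,"wx":0,"wy":0,"wz":0},
  {"gripper":0,"tx":0,"ty":0.4,"tz":0.35,"wx":0,"wy":0,"wz":0},
])

```text
time_s: 23.62
position: [0.501, 0.2789, 0.2309]
ee_rot: [[0.811, 0.385, -0.441], [0.585, -0.535, 0.61], [-0.002, -0.752, -0.659]]
ft_force: [-2.1, -3.7, 12.9]
width: 0.0399
```

```bash
python3 tc.py
```

```text
[0.501 0.279 0.231] [ -3.7  35.9 -10.7  92.9 -39.   77.5  40. ] [-2.096 -3.728 12.941] 0.03986762889477194
model tip [0.495 0.286 0.065] ax [-0.006  0.002 -1.   ]
side 103 tip xy [0.498 0.284] slope [ 0.019 -0.007] rms 0.0010585889821909734 zmin 0.15947754951802193 zmax 0.18999713404842344
   outlet 177 [0.496 0.285] 0.0291
top 0
```

Emit:
apply_moves([
  {"gripper":0,"tx":0,"ty":0.4,"tz":0.35,"wx":0,"wy":0,"wz":0},
  {"gripper":0,"tx":0,"ty":0.4,"tz":0.35,"wx":0,"wy":0,"wz":0},
  {"gripper":0,"tx":0,"ty":0.4,"tz":0.35,"wx":0,"wy":0,"wz":0},
  {"gripper":0,"tx":0,"ty":0.4,"tz":0.35,"wx":0,"wy":0,"wz":0},
])

```text
time_s: 24.05
position: [0.5015, 0.2778, 0.2072]
ee_rot: [[0.812, 0.385, -0.44], [0.584, -0.538, 0.608], [-0.003, -0.75, -0.661]]
ft_force: [0.0, 0.1, -0.9]
width: 0.0394
```

Emit:
apply_moves([
  {"gripper":0,"tx":0,"ty":0.3,"tz":0.26,"wx":0,"wy":0,"wz":0},
  {"gripper":0,"tx":0,"ty":0,"tz":0,"wx":0,"wy":0,"wz":0},
])

```text
time_s: 24.22
position: [0.501, 0.2777, 0.2025]
ee_rot: [[0.812, 0.383, -0.441], [0.584, -0.538, 0.608], [-0.005, -0.751, -0.661]]
ft_force: [0.1, 0.1, -1.5]
width: 0.0396
```

```bash
python3 tc.py
```

```text
[0.501 0.278 0.203] [ -3.6  37.7 -10.7  94.1 -38.9  75.1  41.7] [ 0.096  0.124 -1.497] 0.03959523948210267
model tip [0.494 0.284 0.037] ax [-0.007 -0.002 -1.   ]
side 5 tip xy [0.518 0.405] slope [0.199 1.01 ] rms 0.00012480977133265284 zmin 0.15887094113825095 zmax 0.16163218225775244
   outlet 139 [0.495 0.286] 0.0289
top 0
```

Emit:
apply_moves([
  {"gripper":0,"tx":0,"ty":-0.8,"tz":-0.7,"wx":0,"wy":0,"wz":0},
  {"gripper":0,"tx":0,"ty":-1.5,"tz":-1.32,"wx":0,"wy":0,"wz":0},
  {"gripper":0,"tx":0,"ty":-1.8,"tz":-1.58,"wx":0,"wy":0,"wz":0},
  {"gripper":0,"tx":0,"ty":-1.8,"tz":-1.58,"wx":0,"wy":0,"wz":0},
  {"gripper":0,"tx":0,"ty":-1.8,"tz":-1.58,"wx":0,"wy":0,"wz":0},
])

```text
time_s: 24.73
position: [0.5012, 0.2783, 0.3085]
ee_rot: [[0.811, 0.385, -0.44], [0.585, -0.537, 0.608], [-0.002, -0.75, -0.661]]
ft_force: [0.5, 0.6, -0.6]
width: 0.0395
```

```bash
python3 tc.py
```

```text
[0.501 0.278 0.308] [ -3.8  31.3 -10.5  88.7 -38.9  84.2  34.5] [ 0.52   0.65  -0.633] 0.03951011946158636
model tip [0.495 0.285 0.142] ax [-0.005 -0.001 -1.   ]
side 403 tip xy [0.496 0.285] slope [0.    0.006] rms 0.0012047298855527519 zmin 0.16377686312892667 zmax 0.2673683622169706
   outlet 188 [0.496 0.285] 0.0296
top 8
```

Emit:
apply_moves([
  {"gripper":0,"tx":0,"ty":-1.6,"tz":-1.4,"wx":0,"wy":0,"wz":0},
  {"gripper":0,"tx":0,"ty":-1.8,"tz":-1.58,"wx":0,"wy":0,"wz":0},
  {"gripper":0,"tx":0,"ty":-1.8,"tz":-1.58,"wx":0,"wy":0,"wz":0},
  {"gripper":0,"tx":0,"ty":-1.8,"tz":-1.58,"wx":0,"wy":0,"wz":0},
])

```text
time_s: 25.17
position: [0.5011, 0.2784, 0.4006]
ee_rot: [[0.811, 0.384, -0.441], [0.585, -0.538, 0.608], [-0.003, -0.751, -0.661]]
ft_force: [0.5, -0.3, -0.3]
width: 0.0398
```

```bash
python3 tc.py; python3 - <<'E'
from tp import *
A=now();B=up(5,np.array([.44,.0,.21]));plan(A,B,12);plan(B,up(5,np.array([.44,.0,.016])),9)
E
```

```text
[0.501 0.278 0.401] [ -4.   27.3 -10.3  81.8 -39.5  92.6  27.6] [ 0.539 -0.325 -0.296] 0.039813957779124456
model tip [0.495 0.285 0.235] ax [-0.006 -0.001 -1.   ]
side 565 tip xy [0.495 0.285] slope [-0.003  0.003] rms 0.0012230086092845185 zmin 0.23453017309843258 zmax 0.35901128488336526
   outlet 177 [0.495 0.286] 0.0293
top 2
12 rows: t cm [-1.33  1.56 -1.42] w [-0.     0.034  0.03 ] |t|mm 24.0 deg 2.6
 via [[0.5, 0.2, 0.4], [0.49, 0.13, 0.39], [0.47, 0.06, 0.38]]
9 rows: t cm [-0.    1.61  1.43] w [ 0. -0. -0.] |t|mm 21.0 deg 0.0
 via [[0.44, -0.01, 0.33], [0.44, -0.01, 0.28], [0.44, -0.01, 0.23]]
```

Emit:
apply_moves([
  {"gripper":0,"tx":-1.33,"ty":1.56,"tz":-1.42,"wx":0,"wy":0.034,"wz":0.03},
  {"gripper":0,"tx":-1.33,"ty":1.56,"tz":-1.42,"wx":0,"wy":0.034,"wz":0.03},
  {"gripper":0,"tx":-1.33,"ty":1.56,"tz":-1.42,"wx":0,"wy":0.034,"wz":0.03},
  {"gripper":0,"tx":-1.33,"ty":1.56,"tz":-1.42,"wx":0,"wy":0.034,"wz":0.03},
  {"gripper":0,"tx":-1.33,"ty":1.56,"tz":-1.42,"wx":0,"wy":0.034,"wz":0.03},
])

```text
time_s: 25.68
position: [0.4972, 0.1534, 0.3871]
ee_rot: [[0.923, 0.252, -0.291], [0.385, -0.611, 0.691], [-0.004, -0.75, -0.661]]
ft_force: [0.4, -0.9, -1.4]
width: 0.0396
```

Emit:
apply_moves([
  {"gripper":0,"tx":-1.33,"ty":1.56,"tz":-1.42,"wx":0,"wy":0.034,"wz":0.03},
  {"gripper":0,"tx":-1.33,"ty":1.56,"tz":-1.42,"wx":0,"wy":0.034,"wz":0.03},
  {"gripper":0,"tx":-1.33,"ty":1.56,"tz":-1.42,"wx":0,"wy":0.034,"wz":0.03},
  {"gripper":0,"tx":-1.33,"ty":1.56,"tz":-1.42,"wx":0,"wy":0.034,"wz":0.03},
  {"gripper":0,"tx":-1.33,"ty":1.56,"tz":-1.42,"wx":0,"wy":0.034,"wz":0.03},
])

```text
time_s: 26.1
position: [0.4652, 0.0337, 0.376]
ee_rot: [[0.986, 0.108, -0.128], [0.167, -0.653, 0.739], [-0.004, -0.75, -0.662]]
ft_force: [-0.2, 0.3, -1.4]
width: 0.0403
```

Emit:
apply_moves([
  {"gripper":0,"tx":-1.33,"ty":1.56,"tz":-1.42,"wx":0,"wy":0.034,"wz":0.03},
  {"gripper":0,"tx":-1.33,"ty":1.56,"tz":-1.42,"wx":0,"wy":0.034,"wz":0.03},
  {"gripper":0,"tx":0,"ty":0,"tz":0,"wx":0,"wy":0,"wz":0},
])

```text
time_s: 26.35
position: [0.4438, -0.0154, 0.3709]
ee_rot: [[0.998, 0.042, -0.056], [0.07, -0.662, 0.746], [-0.006, -0.748, -0.664]]
ft_force: [0.3, 0.2, -1.2]
width: 0.04
```

```bash
python3 tc.py; python3 - <<'E'
from tp import *
A=now();plan(A,up(5,np.array([.44,.0,.04])),8)
E
```

```text
[ 0.444 -0.015  0.371] [ 22.4  16.6   3.1 102.3 -41.3  90.5  40.3] [ 0.324  0.244 -1.217] 0.040000205681314474
model tip [ 0.442 -0.007  0.205] ax [-0.008 -0.002 -1.   ]
side 359 tip xy [ 0.442 -0.008] slope [-0.004 -0.001] rms 0.0017801460122943051 zmin 0.20542663377354195 zmax 0.3296092920619973
   outlet 175 [0.496 0.284] 0.0299
top 1
8 rows: t cm [-0.05  1.53  1.4 ] w [-0.    -0.    -0.001] |t|mm 20.0 deg 0.1
 via [[0.44, -0.01, 0.33], [0.44, -0.01, 0.29], [0.44, -0.01, 0.25]]
```

Emit:
apply_moves([
  {"gripper":0,"tx":0,"ty":1.54,"tz":1.37,"wx":0,"wy":0,"wz":0},
  {"gripper":0,"tx":0,"ty":1.54,"tz":1.37,"wx":0,"wy":0,"wz":0},
  {"gripper":0,"tx":0,"ty":1.54,"tz":1.37,"wx":0,"wy":0,"wz":0},
  {"gripper":0,"tx":0,"ty":1.54,"tz":1.37,"wx":0,"wy":0,"wz":0},
  {"gripper":0,"tx":0,"ty":1.54,"tz":1.37,"wx":0,"wy":0,"wz":0},
])

```text
time_s: 26.87
position: [0.4455, -0.0088, 0.2681]
ee_rot: [[0.997, 0.053, -0.064], [0.083, -0.66, 0.747], [-0.003, -0.75, -0.662]]
ft_force: [0.3, 0.0, -1.8]
width: 0.0399
```

Emit:
apply_moves([
  {"gripper":0,"tx":0,"ty":1.54,"tz":1.37,"wx":0,"wy":0,"wz":0},
  {"gripper":0,"tx":0,"ty":1.54,"tz":1.37,"wx":0,"wy":0,"wz":0},
  {"gripper":0,"tx":0,"ty":1.54,"tz":1.37,"wx":0,"wy":0,"wz":0},
  {"gripper":0,"tx":0,"ty":0,"tz":0,"wx":0,"wy":0,"wz":0},
])

```text
time_s: 27.2
position: [0.4441, -0.0084, 0.2043]
ee_rot: [[0.997, 0.049, -0.067], [0.083, -0.659, 0.748], [-0.008, -0.751, -0.66]]
ft_force: [-0.8, 0.2, -2.0]
width: 0.0394
```

```bash
python3 tc.py
```

```text
[ 0.444 -0.008  0.204] [ 22.9  28.3   1.5 112.4 -43.5  74.2  54.8] [-0.762  0.236 -1.988] 0.03944553362359555
model tip [0.441 0.001 0.038] ax [-0.01   0.002 -1.   ]
side 299 tip xy [0.441 0.001] slope [-0.012  0.008] rms 0.0018522094064008382 zmin 0.037916629768750126 zmax 0.1630920606413656
   outlet 175 [0.496 0.285] 0.0299
top 0
```

Tip is 26 mm above the board, upright to within about 0.01 rad. I lower it slowly.

Emit:
apply_moves([
  {"gripper":0,"tx":0,"ty":0.6,"tz":0.53,"wx":0,"wy":0,"wz":0},
  {"gripper":0,"tx":0,"ty":0.6,"tz":0.53,"wx":0,"wy":0,"wz":0},
  {"gripper":0,"tx":0,"ty":0.37,"tz":0.33,"wx":0,"wy":0,"wz":0},
  {"gripper":0,"tx":0,"ty":0.2,"tz":0.17,"wx":0,"wy":0,"wz":0},
  {"gripper":0,"tx":0,"ty":0.1,"tz":0.09,"wx":0,"wy":0,"wz":0},
])

```text
time_s: 27.72
position: [0.445, -0.01, 0.182]
ee_rot: [[0.997, 0.05, -0.062], [0.08, -0.66, 0.747], [-0.003, -0.75, -0.662]]
ft_force: [0.4, 0.0, -1.1]
width: 0.0401
```

Emit:
apply_moves([
  {"gripper":0,"tx":0,"ty":0.07,"tz":0.06,"wx":0,"wy":0,"wz":0},
  {"gripper":0,"tx":0,"ty":0,"tz":0,"wx":0,"wy":0,"wz":0},
])

```text
time_s: 27.88
position: [0.4451, -0.0101, 0.1814]
ee_rot: [[0.997, 0.05, -0.062], [0.08, -0.66, 0.747], [-0.003, -0.75, -0.662]]
ft_force: [0.4, -1.3, -1.0]
width: 0.0401
```

```bash
python3 tc.py
```

```text
[ 0.445 -0.01   0.181] [ 23.2  30.2   1.3 113.3 -44.2  72.   57. ] [ 0.354 -1.254 -1.05 ] 0.04009275794338401
model tip [ 0.443 -0.001  0.015] ax [-0.005  0.    -1.   ]
side 273 tip xy [ 0.443 -0.001] slope [-0.007  0.006] rms 0.0017442198645508265 zmin 0.01596550792761105 zmax 0.1400085492709825
   outlet 175 [0.495 0.286] 0.0305
top 1
```

Emit:
apply_moves([
  {"gripper":0,"tx":0,"ty":0.1,"tz":0.09,"wx":0,"wy":0,"wz":0},
  {"gripper":0,"tx":0,"ty":0.1,"tz":0.09,"wx":0,"wy":0,"wz":0},
  {"gripper":0,"tx":0,"ty":0.07,"tz":0.06,"wx":0,"wy":0,"wz":0},
  {"gripper":0,"tx":0,"ty":0,"tz":0,"wx":0,"wy":0,"wz":0},
])

```text
time_s: 28.32
position: [0.4456, -0.009, 0.1803]
ee_rot: [[0.997, 0.052, -0.061], [0.081, -0.657, 0.75], [-0.001, -0.752, -0.659]]
ft_force: [-0.8, -2.8, 20.5]
width: 0.0398
```

```bash
python3 tc.py
```

```text
[ 0.446 -0.009  0.18 ] [ 23.3  30.4   1.2 113.3 -44.4  71.9  57.3] [-0.822 -2.849 20.536] 0.03982919381841736
model tip [0.444 0.001 0.014] ax [-0.004  0.005 -1.   ]
side 269 tip xy [ 0.443 -0.001] slope [-0.012 -0.007] rms 0.0019216437480913994 zmin 0.016380077853988036 zmax 0.13937335658290562
   outlet 181 [0.495 0.285] 0.0295
top 4
```

Emit:
apply_moves([
  {"gripper":0,"tx":0,"ty":-0.09,"tz":-0.08,"wx":0,"wy":0,"wz":0},
  {"gripper":0,"tx":0,"ty":0,"tz":0,"wx":0,"wy":0,"wz":0},
  {"gripper":0,"tx":0,"ty":0,"tz":0,"wx":0,"wy":0,"wz":0},
])

```text
time_s: 28.67
position: [0.4455, -0.0094, 0.1804]
ee_rot: [[0.997, 0.052, -0.061], [0.08, -0.659, 0.748], [-0.002, -0.751, -0.661]]
ft_force: [-0.3, -0.1, 9.9]
width: 0.0398
```

Emit:
apply_moves([
  {"gripper":1,"tx":0,"ty":0,"tz":0,"wx":0,"wy":0,"wz":0},
  {"gripper":1,"tx":0,"ty":0,"tz":0,"wx":0,"wy":0,"wz":0},
  {"gripper":1,"tx":0,"ty":0,"tz":0,"wx":0,"wy":0,"wz":0},
  {"gripper":1,"tx":0,"ty":0,"tz":0,"wx":0,"wy":0,"wz":0},
  {"gripper":1,"tx":0,"ty":0,"tz":0,"wx":0,"wy":0,"wz":0},
])

```text
time_s: 29.08
position: [0.445, -0.01, 0.1788]
ee_rot: [[0.997, 0.05, -0.062], [0.08, -0.66, 0.747], [-0.003, -0.75, -0.662]]
ft_force: [-0.6, 0.7, 0.7]
width: 0.0681
```

Emit:
apply_moves([
  {"gripper":1,"tx":0,"ty":0,"tz":0,"wx":0,"wy":0,"wz":0},
  {"gripper":1,"tx":0,"ty":0,"tz":0,"wx":0,"wy":0,"wz":0},
  {"gripper":1,"tx":0,"ty":0,"tz":0,"wx":0,"wy":0,"wz":0},
])

```text
time_s: 29.33
position: [0.4451, -0.01, 0.1789]
ee_rot: [[0.997, 0.05, -0.062], [0.08, -0.66, 0.747], [-0.003, -0.75, -0.662]]
ft_force: [0.1, 0.7, 0.4]
width: 0.0883
```

```bash
python3 tc.py
```

```text
[ 0.445 -0.01   0.179] [ 23.2  30.5   1.3 113.4 -44.2  71.8  57.2] [0.129 0.691 0.406] 0.08830393979229637
model tip [ 0.443 -0.001  0.013] ax [-0.006  0.    -1.   ]
side 267 tip xy [ 0.444 -0.001] slope [ 0.003 -0.001] rms 0.0018098260428794728 zmin 0.016199730570043952 zmax 0.13718093040306245
   outlet 172 [0.494 0.284] 0.0306
top 4
```

The tamper stands free. I withdraw along the tool axis.

Emit:
apply_moves([
  {"gripper":1,"tx":0,"ty":0,"tz":-0.8,"wx":0,"wy":0,"wz":0},
  {"gripper":1,"tx":0,"ty":0,"tz":-2,"wx":0,"wy":0,"wz":0},
  {"gripper":1,"tx":0,"ty":0,"tz":-2.5,"wx":0,"wy":0,"wz":0},
  {"gripper":1,"tx":0,"ty":0,"tz":-2.5,"wx":0,"wy":0,"wz":0},
  {"gripper":1,"tx":0,"ty":0,"tz":-2.5,"wx":0,"wy":0,"wz":0},
])

```text
time_s: 29.85
position: [0.4513, -0.0882, 0.2483]
ee_rot: [[0.997, 0.05, -0.062], [0.08, -0.66, 0.747], [-0.004, -0.749, -0.662]]
ft_force: [0.5, 0.4, -0.4]
width: 0.0921
```

Emit:
apply_moves([
  {"gripper":1,"tx":0,"ty":0,"tz":-1.5,"wx":0,"wy":0,"wz":0},
  {"gripper":1,"tx":0,"ty":0,"tz":0,"wx":0,"wy":0,"wz":0},
  {"gripper":1,"tx":0,"ty":0,"tz":0,"wx":0,"wy":0,"wz":0},
])

```text
time_s: 30.1
position: [0.4525, -0.0987, 0.2572]
ee_rot: [[0.997, 0.05, -0.061], [0.079, -0.661, 0.747], [-0.002, -0.749, -0.663]]
ft_force: [0.6, 0.1, -1.3]
width: 0.0919
```

```bash
python3 - <<'E'
from fit import *
from tf import brown
print(arm.state()["position"],arm.state()["joint_positions"].round(1),arm.state()["ft_force"])
f=grab("side");save(f,"s9.png")
fitbar(f,np.array([.496,.285,.042]),np.array([0,0,-1.]),"side")
p=brown(f,np.array([.443,-.001,.1]),.1);print("tamper",p.min(0),p.max(0))
for z in(.03,.08,.13,.17):
    k=abs(p[:,2]-z)<.01;print(z,p[k].mean(0))
t=grab("top");d=pickle.load(open("d0.pkl","rb"))
for nm,(u0,u1,v0,v1) in dict(ring=(252,280,122,150),n1=(193,215,105,132),n2=(218,237,126,146),twine=(150,182,222,248),box=(105,145,230,270),bowl=(330,385,95,145),scr=(305,348,215,248),plg=(368,418,160,228)).items():
    o=[]
    for g in(d["top"],t):
        P=g["P"][v0:v1,u0:u1];P=P[P[...,2]>.009];o.append(P.mean(0))
    print(nm,o[0].round(3),o[1].round(3))
# piston through the outlet, top view
P=t["P"];m=(np.hypot(P[...,0]-.496,P[...,1]-.285)<.02);print("inside barrel z",np.percentile(P[m][:,2],[0,10,50]))
E
```

```text
[ 0.453 -0.099  0.257] [ 28.4  28.3   4.9 102.3 -38.6  86.   53.6] [ 0.606  0.12  -1.288]
side 555 mouth xy [0.496 0.284] axis/-z slope [-0.002  0.004] rms 0.0011 flange z 373 [0.032 0.046 0.049]
tamper [ 0.425 -0.016  0.012] [0.464 0.024 0.182]
0.03 [0.444 0.012 0.029]
0.08 [0.443 0.009 0.08 ]
0.13 [0.443 0.01  0.13 ]
0.17 [0.443 0.011 0.172]
ring [ 0.664 -0.059  0.021] [ 0.664 -0.059  0.021]
n1 [0.71  0.149 0.06 ] [0.709 0.149 0.062]
n2 [0.658 0.07  0.045] [0.658 0.069 0.044]
twine [0.327 0.279 0.06 ] [0.327 0.278 0.06 ]
box [0.275 0.391 0.091] [0.275 0.391 0.091]
bowl [ 0.722 -0.39   0.033] [ 0.722 -0.39   0.033]
scr [ 0.306 -0.263  0.016] [ 0.317 -0.249  0.063]
plg [ 0.452 -0.501  0.024] [ 0.418 -0.292  0.598]
inside barrel z [0.02  0.024 0.165]
```

View pics/s9.png

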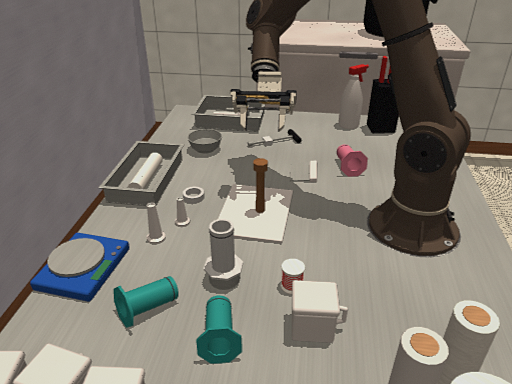

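The tamper stands at (260,185) and the barrel is on the cup at (223,255). Looking down the bore, I see the piston top at about 24 mm, so it is in the cup.

```bash
python3 -c "
from workcell import arm
print(arm.hand_in())"
```

```text
the job is handed in; nothing more can be done
None
```

The job is done and handed in at about 30 s. The only doubt I know of is a joint reading at its range limit, described under "One limit reading".

**What I did**
- I gripped the barrel near its outlet, turned it mouth down and set it on the cup.
- I picked the tamper up by its knob and pushed the piston out. The push took about 13 N, and the force then fell to zero.
- I drew the tamper out and stood it on the chopping board, then withdrew the gripper.

**Last checks**
- **Barrel:** upright within 0.005 rad and about 1 mm off the cup's axis.
- **Piston:** its top face shows at about 24 mm height, seen down through the bore, so it is in the cup.
- **Tamper:** standing upright, with its axis vertical within about 0.005 rad just after release, about 0.29 m from the cup.
- **Bystanders:** the screw ring, both nozzles, the twine, the spice box and the bowl are unmoved within about 2 mm. The arm hid the scraper and the plunger from the top camera, so those two I could only see in place in the side view.

**One limit reading:** during my first try at lowering the tamper, joint 5 read -75.6° (rounded) against a limit of -75.54°. The arm showed forces of about 10 N on each axis at that moment. I backed off, used a different wrist posture, and the robot kept working normally. I can't tell whether it counted as passing the range.

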